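# Lock the tortilla press with its snap hook

### The arm

A 6-joint arm with a two-finger parallel gripper is mounted at the origin on the work surface. World frame = base frame: x ahead of the robot, y to its left, z up, the work surface at z = 0. Lengths are in mm, angles in rad, forces in N, time in s.
With the tool pointing down it reaches from about 275 to 1000 mm from the base axis. Payload 8.4 kg.
Tool frame: the origin (TCP) lies at the very end of the fingers, on their centre line; the grasp point (between the pads) lies 19 mm behind it; z points along the fingers, x is the direction in which the jaws open and shut, and the axes are right-handed (so a half turn about z gives the same grasp; the last joint's range is limited). The gripper opens to 85 mm and grips with 20 to 120 N. Pads are 22 mm wide; open, the fingers measure 114 mm over their backs; the gripper's body (76 mm by 85 mm) begins 54 mm behind the grasp point. The pads swing forward as they close: fully open they stand 13 mm farther back than shut.
Start: joints at [-1.261, 0.353, 1.633, -0, 1.155, -0.002], TCP at [191.731, -594.867, 205.481] pointing down, gripper open.
Joint ranges: [-2.63, 2.63], [-0.92, 2.1], [0.06, 2.66], [-1.3, 4.44], [0, 2.69], [-3.02, 3.02]. Speed limits (rad/s): [2.22, 2.22, 2.79, 3.14, 3.14, 3.14].

### API

Orientations are given as [roll, pitch, yaw] about the fixed x, y, z axes, in that order (R = Rz(yaw) Ry(pitch) Rx(roll)).
In Python, from rig import r gives the robot as it stands.
- The arm moves only by the tool arm_command, never from a script. Its argument "targets" is a list of rows, each a list of 6 numbers: the shift along the tool's x, y, z in m, then the turn, a rotation vector about the tool's x, y, z in rad. A call has 1 to 20 rows; each row shifts and turns the commanded pose from where the row before left it, along the tool's axes as they then stand; what a row does not reach is not made up. A row lasts 1/12 s, in which the tool goes at most 41.7 mm and 7.16 degrees, less where a joint would pass 70% of its speed; a pose out of reach is approached as far as the arm can. A call is refused whole if a number of a shift passes 0.0417 or a number of a turn 0.125, either way. A call with a gripper value outside its range is refused whole. "fingers" is the finger opening in m, from 0 to 0.0854, set as the call begins (left out, the last holds). The fingers move at their own pace and stop on an object; "squeeze" is the grip in N (left out, the last holds). Time passes only in rows, so rows that do not move let the fingers close. It gives the time, the measured TCP pose, the force and the opening at its end, in the units of the state.
- r.sense(): the state, without advancing time (a new reading comes with each control period).
- r.grab_frame(name): name is "scene" or "side" or "wrist"; returns a dict with "image" (420x560x3 uint8, blue, green, red), "fx", "fy", "cx", "cy" (pixels), "k1" (the pictures are not rectified: a ray, as slopes to the right and down, at radius r is drawn at 1 + k1 r^2 times it, then the intrinsics apply), "xyz" and "orientation" of the camera in the world. Camera axes: x right, y down, z forward; pixel columns grow to the right and rows downward; lengths in mm; the calibration is good to about 2 mm. A picture is of the moment at which its call begins. There is no depth.
- r.sign_off(): hands the job in, once; it reports no verdict.
The state is a dict: "clock": time; "qpos": joint angles; "qvel": joint speeds; "joint_efforts": joint torques, N m; "eef_pos": TCP position; "tcp_rot": TCP orientation; "contact_force": force on the tool from outside, world axes, zero at the start; "wrist_torque": the same for the moment, N m; "opening": opening from 0.0 (shut) to 1.0 (fully open).
Only numpy, scipy, OpenCV 4.12 (cv2) and the standard library are available. Lean on these libraries where they do the work, as an engineer would, in place of code of your own. Each camera call takes 0.05 s, during which the arm holds its last target.

### The job

Lock the tortilla press for carrying: swing its raised lever all the way down so that its slotted end drops over the steel eye, then take the snap hook by its blue grip out of the wooden holder and press it straight down on the eye until the sprung gate has snapped shut again with the eye's bar inside, and leave it clipped there. Press gently: clip and press must never push on each other with more than about 15 N (1.5 kg). Leave the bowl, salt cellar, pot lid and spoon where they are.

Things in the scene. Friction and masses are not known exactly. Their poses are not given: they have to be found in the camera images.
- press: Cast aluminium tortilla press, closed, fixed to the table: two stacked round plates 200 mm across, top 52 mm above the table. Origin: centre of its underside, on the table. Its y axis runs along the lever from hinge to eye; x is level across the lever; z up.
- lever_hinge (a point): Lever's hinge line on the press, 62 mm above the table, at y = -130 mm of the press, along the press's x axis. The lever is an aluminium bar 26 mm wide, 10 mm thick, middle plane through the hinge line: plain bar to 238 mm from the hinge, then a plate 74 mm wide with a slot (54 by 22 mm) centred at 260 mm, then a black end grip to 320 mm. Down, its top is 67 mm above the table.
- lever (a joint): Angle of the lever above level, rad: 0 fully down (stop), 1.4 upper stop; starts raised at 0.5 to 0.85. When down it lies from the hinge along the press's +y. Stiff hinge (about 0.5 N m): it stays about where it is left. It is easily pushed down from above with closed fingertips about 190 mm from the hinge.
- eye_seat (a point): Top of the lug on the press from which the steel eye rises, 42 mm above the table, 130 mm from the press's centre along its +y. The eye is a rigid inverted U of 6 mm round steel, its level bar along the press's x axis, 40 mm clear between the upright legs; when the lever is down it stands up through the lever's slot.
- eye_nominal (a point): Nominal place of the middle of the eye's bar, 78 mm above the eye's seat, 120 mm above the table. Axes as the press's. The eye was screwed in by hand: the real bar is in place horizontally, but lies anywhere from 15 mm lower to 15 mm higher than this point. That height is not measured: find it by touch.
- clip_grip (a point): Centre of the blue plastic grip (30 mm along its x, 14 mm thick along y, 44 mm tall) of the brass snap hook, 90 g, 85 mm tall. Starts upright in the holder, mouth down, z up. Lowest tip 63 mm below this point. Hook in the x-z plane, 10 mm thick: back leg at x = -18 to -12, nose leg at x = +10 to +16 (tip flares to +21), underside of the crown 30 mm below this point.
- clip_mouth (a point): Where the eye's bar best crosses the shut gate: x = +5 mm (+3 to +6 will do), 53 mm below the grip centre, same axes. Clip with y parallel to the bar, either way round, pushing straight down. Bar's middle below the grip centre: 58 mm when the gate is met, 36 to 41 mm when it snaps shut under the bar, 33 mm when the crown strikes the bar. Released, the clip may flop over on the eye.
- gate (a joint): Angle of the clip's sprung gate, rad: 0 shut (stop), opens up into the pocket to 1.1. A 4.4 mm steel rod hinged at x = -12, 53 mm below the grip centre, free end at x = +8.7 by the nose. Spring 0.06 N m shut, rising 0.08 per rad: pushing the bar in takes up to about 5 to 8 N, falling off over the last 3 mm before the gate (then open about 0.7 rad) snaps shut behind the bar.
- holder: Wooden block fixed to the table, 70 by 42 mm, 30 mm tall, in whose slot (44 by 13 mm, floor 6 mm above the table) the snap hook stands loosely; origin under its middle, on the table (block from x = -33 to +37 mm), x along the slot. Pull the hook straight up at least 40 mm.
- bowl: Red plastic bowl, 140 mm across, 55 mm tall; origin at the centre of its underside. Leave it.
- salt: Green glazed ceramic salt cellar with lid, 80 mm across, 75 mm tall; origin at the centre of its underside. Leave it.
- potlid: Stainless steel pot lid, 170 mm across, 38 mm tall with its knob; origin at the centre of its underside. Leave it.
- spoon: Wooden spoon lying along its x axis; origin at its middle, underside. Leave it.

How it is judged (in metres and radians):
On the way, in this order (a step that is already met when the one before it is completed fails the run):
1. the lever is fully down (within 0.05 rad) (value of joint lever below 0.05 rad), for 0.2 s.
2. the eye's bar pushes the upright clip's gate open, lever down (value of joint lever below 0.05 rad and value of joint gate above 0.4 rad and contact force between clip and press above 0.5 N and x of eye_nominal in the frame of clip_grip between -0.012 and 0.012 m and y of eye_nominal in the frame of clip_grip between -0.018 and 0.018 m and z of eye_nominal in the frame of clip_grip between -0.07 and -0.015 m and angle between clip_grip's own z axis and vertical below 0.35 rad), for 0.05 s.
3. pushed on, still upright, the gate has snapped shut behind the bar (value of joint lever below 0.05 rad and value of joint gate below 0.08 rad and x of eye_nominal in the frame of clip_grip between -0.012 and 0.012 m and y of eye_nominal in the frame of clip_grip between -0.018 and 0.018 m and z of eye_nominal in the frame of clip_grip between -0.058 and -0.015 m and angle between clip_grip's own z axis and vertical below 0.35 rad), for 0.1 s.
At the end, for the whole second after the job is handed in: The lever is down (within 0.05 rad), the clip is on the eye with its gate shut (within 0.12 rad) and the bar in its pocket (within about 26 mm of the pocket's middle, allowing for the eye's unmeasured height), its mouth at least 80 mm above the table, released and at rest (value of joint lever below 0.05 rad and value of joint gate below 0.12 rad and x of eye_nominal in the frame of clip_grip between -0.026 and 0.026 m and y of eye_nominal in the frame of clip_grip between -0.03 and 0.03 m and z of eye_nominal in the frame of clip_grip between -0.066 and -0.016 m and height (world z) of clip_mouth above 0.08 m and linear speed of clip below 0.03 m/s); the robot touches nothing.
It fails at once if clip and press (with its lever and eye) push on each other with more than 15 N (contact force between clip and press above 15 N).
It fails at once if the bowl, salt cellar, pot lid or spoon is moved more than 20 mm (distance of any of bowl, salt, potlid, spoon from where it was at the start of the episode above 0.02 m).
It also fails if it takes over 67 s, if anything falls off the work surface, if the arm or the gripper's body presses on something with over 40 N, if the wrist force passes 120 N, or if a joint passes its speed limit or range.

## Working session

There is one attempt and no reset: what is moved stays moved. The work goes in short steps, Python scripts to look and compute and a tool call to move; the robot and the scene stay as the last step left them, time stands still between calls to the robot, and variables do not carry over. Pictures are saved under pics/ and viewed, and the job is handed in when it is done.

Besides the shell and the picture viewer there is one more tool, called as a command line: name --pt "numbers of a row" for each row, then --argument value for the rest. arm_command: Moves the arm, as the interface text tells. Its arguments: {"type":"object","properties":{"targets":{"type":"array"},"fingers":{"type":"number"},"squeeze":{"type":"number"}},"required":["targets"]}

```bash
ls; mkdir -p pics; python3 - <<'E'
from rig import r
import cv2
print(r.sense())
for n in ["scene","side","wrist"]:
    f=r.grab_frame(n); cv2.imwrite(f"pics/{n}0.png",f["image"]); print(n,{k:v for k,v in f.items() if k!="image"})
E
```

```text
pics
{'clock': 0.0, 'qpos': array([-1.26143046e+00,  3.53689626e-01,  1.63419907e+00,  8.05350777e-06,
        1.15520308e+00, -2.42620967e-03]), 'qvel': array([-9.16996784e-04, -2.25894209e-04,  1.03464521e-03, -3.18133674e-05,
        1.12365414e-03, -5.50641361e-04]), 'joint_efforts': array([ 3.41566854e-03, -6.05249119e+01, -3.42060971e+01,  2.18900877e-04,
        9.46690910e-03, -1.43083378e-05]), 'eef_pos': array([ 191.54532981, -594.33921563,  204.70803456]), 'tcp_rot': array([-3.14158165e+00,  1.49910233e-03, -1.25900750e+00]), 'contact_force': array([-0.58865961, -0.09677004, -0.06510019]), 'wrist_torque': array([0.00593534, 0.01384609, 0.02674072]), 'opening': 1.0040443167447997}
scene {'fx': 480.896280976781, 'fy': 480.896280976781, 'cx': 278.1181459430337, 'cy': 205.02241870104348, 'k1': -0.11270172396856482, 'xyz': array([1227.49881823, -860.72680198, 1161.75409804]), 'orientation': array([-2.37511443,  0.00978589,  0.67628421])}
side {'fx': 508.36509865871506, 'fy': 508.36509865871506, 'cx': 279.29078296692984, 'cy': 205.08104983432492, 'k1': 0.009077849918140696, 'xyz': array([  460.305215  , -1005.15146968,   851.7108051 ]), 'orientation': array([-2.23255537, -0.00871448, -0.10363942])}
wrist {'fx': 325.5498551727438, 'fy': 325.5498551727438, 'cx': 277.3983905822037, 'cy': 208.6852339713794, 'k1': -0.012984106860805446, 'xyz': array([ 257.43074882, -573.82255441,  373.90297819]), 'orientation': array([ 2.86623746e+00,  2.07773557e-03, -1.25943189e+00])}
```

View pics/scene0.png

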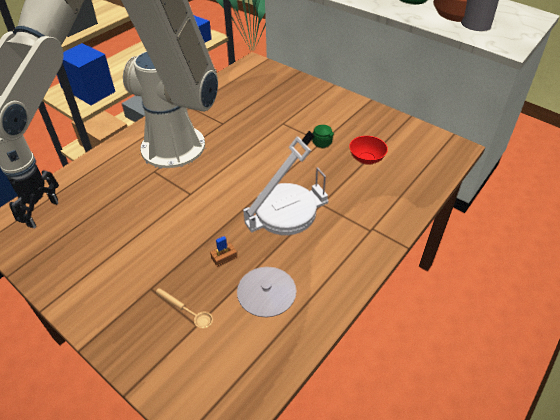

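View pics/side0.png

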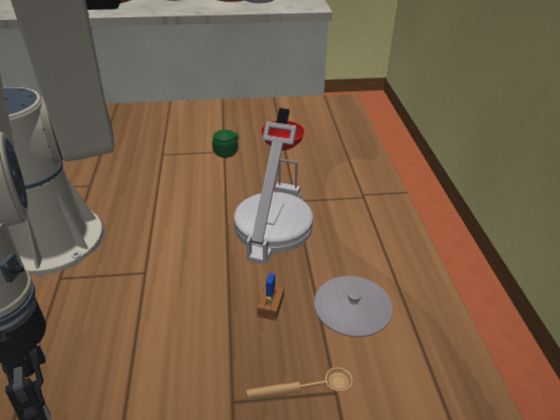

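View pics/wrist0.png

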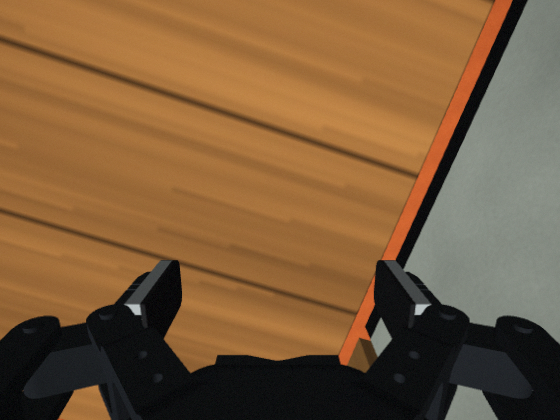

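The scene view shows the press near (285,205), the holder near (223,252) and the raised lever pointing towards the salt cellar. The side view shows the press near (273,220) and the holder near (270,300). I'll enlarge both.

```bash
cat > h.py <<'E'
import numpy as np, cv2
from scipy.spatial.transform import Rotation as Ro
from rig import r
def cam(f):
    return np.array([[f["fx"],0,f["cx"]],[0,f["fy"],f["cy"]],[0,0,1.]]),np.array([f["k1"],0,0,0,0.]),Ro.from_euler("xyz",f["orientation"]).as_matrix(),np.array(f["xyz"])
def ray(c,p):
    K,d,R,t=c; u=cv2.undistortPointsIter(np.array([[p]],float),K,d,None,None,(3,100,1e-10))[0,0]
    return R@np.array([u[0],u[1],1])
def atz(c,p,z):
    v=ray(c,p); return c[3]+v*(z-c[3][2])/v[2]
def proj(c,P):
    K,d,R,t=c; P=np.atleast_2d(np.array(P,float)); rv=cv2.Rodrigues(R.T)[0]
    return cv2.projectPoints(P,rv,-R.T@t,K,d)[0][:,0]
def tri(cs,ps):
    A=np.zeros((3,3));b=np.zeros(3)
    for c,p in zip(cs,ps):
        v=ray(c,p);v/=np.linalg.norm(v);M=np.eye(3)-np.outer(v,v);A+=M;b+=M@c[3]
    return np.linalg.solve(A,b)
def crop(im,x0,y0,w,h,s,name):
    cv2.imwrite(name,cv2.resize(im[y0:y0+h,x0:x0+w],None,fx=s,fy=s,interpolation=cv2.INTER_CUBIC))
E
python3 - <<'E'
import cv2,pickle
from h import *
a=cv2.imread("pics/scene0.png");b=cv2.imread("pics/side0.png")
crop(a,200,125,140,145,4,"pics/a1.png");crop(b,225,100,110,220,2.7,"pics/b1.png")
crop(b,225,140,100,120,5,"pics/b2.png");crop(b,240,235,60,90,6.5,"pics/b3.png");crop(a,195,225,60,50,10,"pics/a2.png")
E
```

```text
(no output)
```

View pics/a1.png

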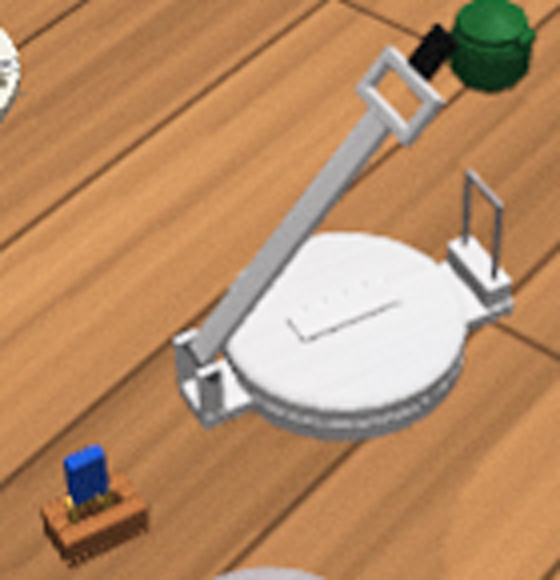

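View pics/b2.png

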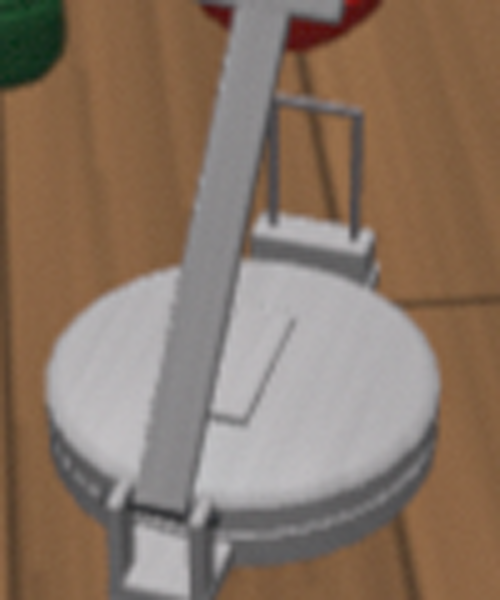

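View pics/b3.png

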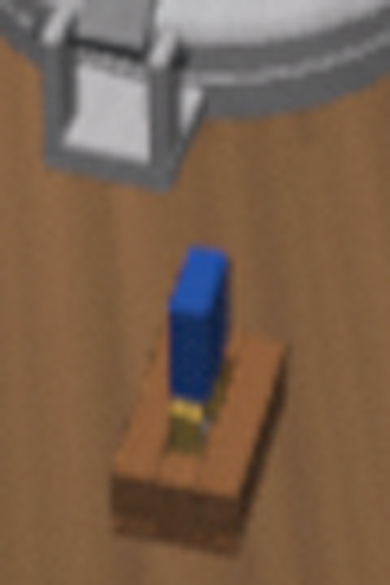

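View pics/a2.png

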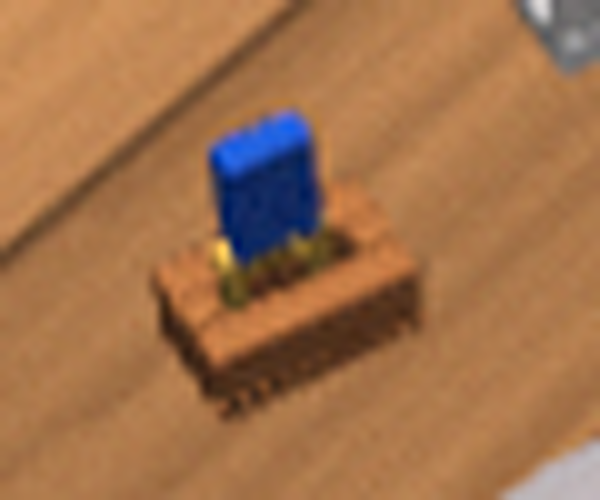

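```bash
cat > fit.py <<'E'
from h import *
from scipy.optimize import least_squares
fs={n:cam(r.grab_frame(n)) for n in ["scene","side"]}
S,D=fs["scene"],fs["side"]
A=lambda x,y:(200+x/4,125+y/4); B=lambda x,y:(225+x/5,140+y/5)
obs=[(S,A(464,243),(-23,130,42)),(S,A(496,277),(23,130,42)),(D,B(273,225),(-23,130,42)),(D,B(355,238),(23,130,42))]
bar=[(S,A(469,173),-23),(S,A(500,206),23),(D,B(277,100),-23),(D,B(360,112),23)]
th=np.linspace(0,2*np.pi,361);circ=np.c_[100*np.cos(th),100*np.sin(th),52+0*th]
def T(p,P):
    P=np.atleast_2d(np.array(P,float));c,s=np.cos(p[2]),np.sin(p[2])
    return np.c_[p[0]+c*P[:,0]-s*P[:,1],p[1]+s*P[:,0]+c*P[:,1],P[:,2]]
def res(p):
    e=[]
    for c,q,P in obs: e+=list(proj(c,T(p,P))[0]-q)
    for c,q,x in bar: e+=list(proj(c,T(p,(x,130,p[3])))[0]-q)
    d=proj(D,T(p,circ)); e+=[d[:,0].min()-B(47,0)[0],d[:,0].max()-B(438,0)[0]]
    s=proj(S,T(p,circ)); e+=[s[:,0].max()-A(467,0)[0],s[:,1].min()-A(0,233)[1]]
    return np.array(e)
x0=atz(D,(273,218),52)
s=least_squares(res,[x0[0],x0[1],-0.2,120]);print("press",s.x[:4],np.round(s.fun,1))
A2=lambda x,y:(195+x/10,225+y/10); B3=lambda x,y:(240+x/6.5,235+y/6.5)
for n,c,q in [("S l",S,A2(155,275)),("S b",S,A2(213,362)),("S r",S,A2(418,265)),("S f",S,A2(340,180)),("D nl",D,B3(113,475)),("D nr",D,B3(240,497)),("D fr",D,B3(287,345))]: print(n,atz(c,q,30)[:2].round(1))
# grip top centre, z = 6+63+22=91
print("griptop",tri([S,D],[A2(262,137),B3(203,277)]), atz(S,A2(262,137),91)[:2],atz(D,B3(203,277),91)[:2])
# lever: slot plate ends & centre
p=s.x
from itertools import product
f=lambda a,rad,x:T(p,(x,-130+rad*np.cos(a),62+rad*np.sin(a)))
best=[]
for c,q in [(S,A(432,52))]:
    for a in np.arange(.45,.9,.05): print(round(a,2),proj(S,f(a,320,0)).round(1),proj(S,f(a,260,0)).round(1),proj(D,f(a,260,0)).round(1))
E
python3 fit.py
```

```text
press [ 5.58568155e+02 -8.12649727e+00 -3.91572262e-01  1.21142969e+02] [-0.5  0.1 -1.1  0.   0.6 -0.9  0.4 -0.6 -0.6 -0.  -0.7  0.1  0.1 -0.3
  0.3  0.1  0.2  1.5 -0.5 -2.9]
S l [ 501.1 -297.2]
S b [ 537.5 -310. ]
S r [ 560.5 -245.2]
S f [ 519.7 -235.5]
D nl [ 494.9 -300.1]
D nr [ 534.6 -313. ]
D fr [ 556.7 -249.7]
griptop [ 526.52461487 -269.49942339   86.51520582] [ 529.05563228 -271.45253144] [ 526.29872319 -274.45065637]
0.45 [[329.4 150.4]] [[314.3 162.3]] [[286.5 148.5]]
0.5 [[327.7 147.6]] [[312.8 160.1]] [[285.9 145.7]]
0.55 [[325.8 144.9]] [[311.2 158. ]] [[285.3 143.1]]
0.6 [[323.7 142.3]] [[309.4 156. ]] [[284.6 140.7]]
0.65 [[321.3 139.9]] [[307.3 154.1]] [[283.8 138.5]]
0.7 [[318.7 137.6]] [[305.1 152.4]] [[282.9 136.5]]
0.75 [[315.8 135.5]] [[302.8 150.8]] [[282.  134.7]]
0.8 [[312.8 133.6]] [[300.2 149.4]] [[280.9 133.1]]
0.85 [[309.5 131.8]] [[297.5 148.1]] [[279.8 131.7]]
```

arm_command --pt "0 0 -0.01 0 0 -0.112" --pt "0 0 -0.01 0 0 -0.112" --pt "0 0 -0.01 0 0 -0.112" --pt "0 0 -0.01 0 0 -0.112" --pt "0 0 -0.01 0 0 -0.112" --pt "0 0 -0.01 0 0 -0.112" --pt "0 0 -0.01 0 0 -0.112" --pt "0 0 -0.01 0 0 -0.112" --fingers 0 --squeeze 60

```text
clock: 0.92
eef_pos: [191.7, -594.7, 285.8]
tcp_rot: [-3.141, 0.0, -0.357]
contact_force: [-0.0, -0.8, 0.8]
opening: 0.001
```

```bash
cat > go.py <<'E'
import sys
from h import *
s=r.sense();p=s["eef_pos"];R=Ro.from_euler("xyz",s["tcp_rot"]).as_matrix()
print("t",s["clock"],"p",p.round(1),"rot",s["tcp_rot"].round(4),"F",s["contact_force"].round(1),"op",round(s["opening"],3))
for a in sys.argv[1:]:
    t=np.array(eval(a),float); print(a,"tool shift mm",(R.T@(t-p)).round(1))
E
python3 go.py "[527,-62,275]" "[509+.3816*132-5*.27,-128.3+.924*132-5*.66,275]"
```

```text
t 0.9167 p [ 191.7 -594.7  285.8] rot [-3.1414e+00  1.0000e-04 -3.5740e-01] F [-0.  -0.8  0.8] op 0.001
[527,-62,275] tool shift mm [ 127.7 -616.4   10.9]
[509+.3816*132-5*.27,-128.3+.924*132-5*.66,275] tool shift mm [ 138.5 -676.3   11. ]
```

arm_command --pt "0.0073 -0.0356 0 0 0 0" --pt "0.0073 -0.0356 0 0 0 0" --pt "0.0073 -0.0356 0 0 0 0" --pt "0.0073 -0.0356 0 0 0 0" --pt "0.0073 -0.0356 0 0 0 0" --pt "0.0073 -0.0356 0 0 0 0" --pt "0.0073 -0.0356 0 0 0 0" --pt "0.0073 -0.0356 0 0 0 0" --pt "0.0073 -0.0356 0 0 0 0" --pt "0.0073 -0.0356 0 0 0 0" --pt "0.0073 -0.0356 0 0 0 0" --pt "0.0073 -0.0356 0 0 0 0"

```text
clock: 1.92
eef_pos: [425.9, -224.9, 285.6]
tcp_rot: [3.142, -0.0, -0.363]
contact_force: [0.4, -0.1, 0.3]
opening: 0.001
```

```bash
python3 - <<'E'
from h import *
import pickle
r.grab_frame("wrist")
f=r.grab_frame("wrist");cv2.imwrite("pics/w1.png",f["image"]);pickle.dump(cam(f),open("w1.pkl","wb"));print(f["xyz"],f["orientation"])
E
python3 go.py "[558,-10,275]"
```

```text
[ 453.21228174 -157.07113308  454.96762265] [ 2.87119892e+00  7.80023636e-04 -3.62167889e-01]
t 2.0167 p [ 427.4 -222.8  285.5] rot [-3.1399e+00 -5.0000e-04 -3.5880e-01] F [-0.5 -0.8  0.2] op 0.003
[558,-10,275] tool shift mm [  47.6 -245.1   11. ]
```

View pics/w1.png

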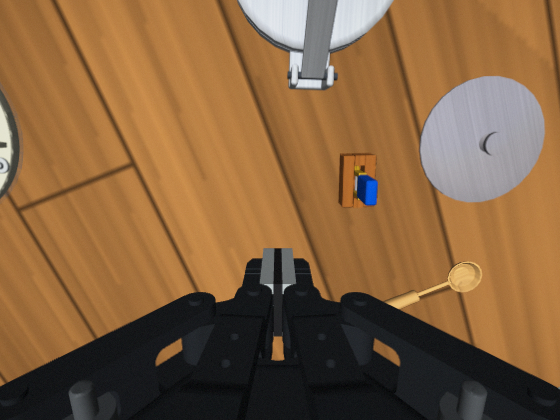

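The wrist view shows the holder at about (358,180), with the blue grip at (368,190) and the hinge at (312,80). The camera sits on the tool's -y side.

```bash
python3 - <<'E'
from h import *
crop(cv2.imread("pics/w1.png"),325,140,70,80,7,"pics/w1c.png")
crop(cv2.imread("pics/w1.png"),270,0,100,100,6,"pics/w1d.png")
E
```

```text
(no output)
```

View pics/w1c.png

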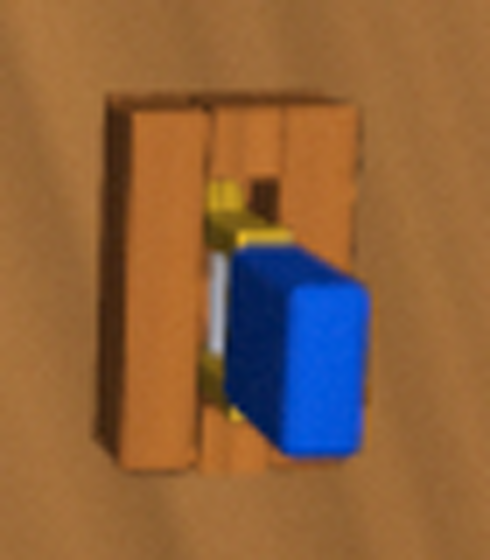

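View pics/w1d.png

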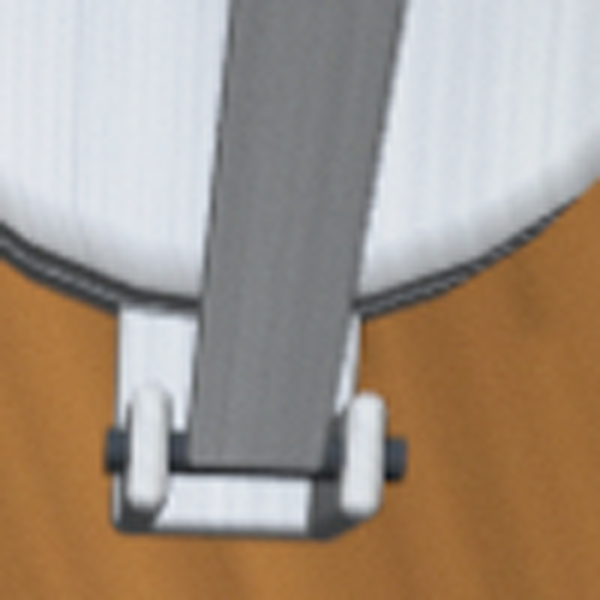

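arm_command --pt "0.0068 -0.035 0.0015 0 0 0" --pt "0.0068 -0.035 0.0015 0 0 0" --pt "0.0068 -0.035 0.0015 0 0 0" --pt "0.0068 -0.035 0.0015 0 0 0" --pt "0.0068 -0.035 0.0015 0 0 0" --pt "0.0068 -0.035 0.0015 0 0 0" --pt "0.0068 -0.035 0.0015 0 0 0"

```text
clock: 2.6
eef_pos: [557.4, -13.4, 274.9]
tcp_rot: [3.141, -0.0, -0.363]
contact_force: [0.9, -1.0, 0.0]
opening: -0.006
```

```bash
cat > w1m.py <<'E'
from h import *
import pickle
c=pickle.load(open("w1.pkl","rb"))
W=lambda x,y:(325+x/7,140+y/7)
def pr(n,x,y,z): print(n,z,atz(c,W(x,y),z)[:2].round(1))
g=[atz(c,W(*q),91)[:2] for q in [(292,283),(370,290),(357,457),(285,455)]];print("grip top",np.mean(g,0),g[0]-g[3],g[1]-g[2],g[1]-g[0])
print("slot dirs");b=[atz(c,W(*q),30)[:2] for q in [(130,108),(357,105),(120,470),(350,470)]];print(np.round(b,1),b[0]-b[2],b[1]-b[3],b[1]-b[0])
e=b[0]-b[2];e/=np.linalg.norm(e);print("dir",e,np.arctan2(e[1],e[0]))
o=np.mean(g,0)
for n,q,z in [("tip top",(225,180),6),("tiptop",(225,180),10),("crown leg top",(262,230),45),("gate far",(218,252),16),("gate near",(218,350),16),("lower gold",(212,400),10),("lowgold2",(235,418),45),("blockfar",(250,105),30),("blocknear",(250,470),30)]:
    print(n,z,((atz(c,W(*q),z)[:2]-o)@e).round(1))
D=lambda x,y:(270+x/6,x*0+y/6)
print("hinge", atz(c,D(258,452),62)[:2], "fork pins",atz(c,D(108,450),62)[:2],atz(c,D(405,458),62)[:2])
E
python3 w1m.py; python3 go.py
```

```text
grip top [ 524.67389635 -272.25879643] [ 9.32799029 27.28573354] [ 9.79045317 26.25359434] [11.52313003 -5.58501511]
slot dirs
[[ 516.8 -230.5]
 [ 556.4 -244.8]
 [ 493.9 -296.1]
 [ 535.5 -311.9]] [22.93066292 65.63040292] [20.83606146 67.05493139] [ 39.56139182 -14.34646317]
dir [0.32983808 0.94403752] 1.2346642741455958
tip top 6 19.5
tiptop 10 20.1
crown leg top 45 16.0
gate far 16 7.0
gate near 16 -12.5
lower gold 10 -24.1
lowgold2 45 -19.1
blockfar 30 36.8
blocknear 30 -33.3
hinge [ 507.12573357 -127.17098298] fork pins [ 480.88932077 -116.87328186] [ 532.6491851  -137.92948041]
t 2.6 p [557.4 -13.4 274.9] rot [ 3.1414e+00 -2.0000e-04 -3.6330e-01] F [ 0.9 -1.   0. ] op -0.006
```

arm_command --pt "0 -0.001 0.0183 0 0 0" --pt "0 -0.001 0.0183 0 0 0" --pt "0 -0.001 0.0183 0 0 0" --pt "0 -0.001 0.0183 0 0 0" --pt "0 -0.0045 0.0045 0 0 0" --pt "0 -0.0045 0.0045 0 0 0" --pt "0 -0.0043 0.0046 0 0 0" --pt "0 -0.004 0.005 0 0 0" --pt "0 -0.004 0.005 0 0 0" --pt "0 -0.004 0.005 0 0 0" --pt "0 -0.0035 0.0053 0 0 0" --pt "0 -0.0034 0.0053 0 0 0" --pt "0 -0.0034 0.0053 0 0 0" --pt "0 -0.003 0.0056 0 0 0" --pt "0 -0.003 0.0056 0 0 0" --pt "0 -0.0028 0.0057 0 0 0"

```text
clock: 3.93
eef_pos: [574.2, 31.1, 139.8]
tcp_rot: [-3.141, -0.0, -0.363]
contact_force: [0.1, 0.7, 3.4]
opening: 0.001
```

```bash
python3 go.py "[508+.381*190,-128+.924*190,67]"; python3 - <<'E'
from h import *
f=r.grab_frame("side");crop(f["image"],180,80,180,200,3,"pics/s1.png")
E
```

```text
t 3.9333 p [574.2  31.1 139.8] rot [-3.1414e+00 -1.0000e-04 -3.6300e-01] F [0.1 0.7 3.4] op 0.001
[508+.381*190,-128+.924*190,67] tool shift mm [ -0.1 -17.6  72.8]
```

View pics/s1.png

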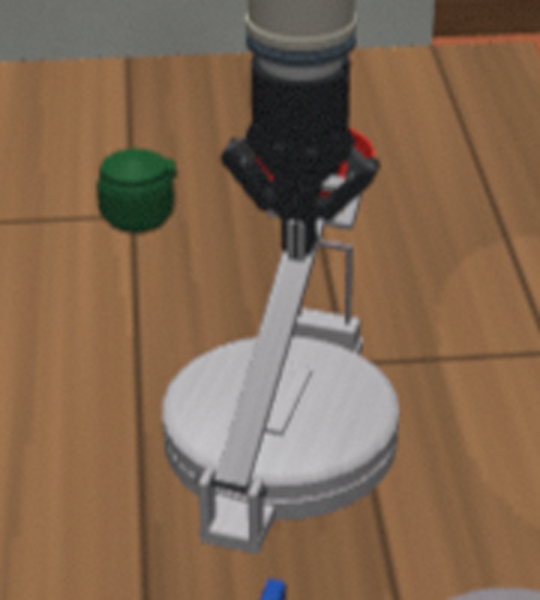

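The fingertips sit on the lever at about (295,250) in the crop, pushing with 3.4 N, so I'll continue the arc.

arm_command --pt "0 -0.0023 0.0059 0 0 0" --pt "0 -0.0023 0.0059 0 0 0" --pt "0 -0.0023 0.0059 0 0 0" --pt "0 -0.0017 0.0061 0 0 0" --pt "0 -0.0017 0.0061 0 0 0" --pt "0 -0.0017 0.0061 0 0 0" --pt "0 -0.0011 0.0062 0 0 0" --pt "0 -0.0011 0.0062 0 0 0" --pt "0 -0.0011 0.0062 0 0 0" --pt "0 -0.0005 0.006 0 0 0" --pt "0 -0.0005 0.006 0 0 0" --pt "0 -0.0005 0.004 0 0 0"

```text
clock: 4.98
eef_pos: [579.8, 46.5, 68.9]
tcp_rot: [3.141, 0.0, -0.363]
contact_force: [1.0, 1.8, 2.7]
opening: -0.001
```

arm_command --pt "0 0 0.001 0 0 0" --pt "0 0 0.001 0 0 0" --pt "0 0 0.001 0 0 0" --pt "0 0 0.0005 0 0 0" --pt "0 0 0 0 0 0"

```text
clock: 5.4
eef_pos: [579.8, 46.4, 66.3]
tcp_rot: [3.141, 0.0, -0.363]
contact_force: [-0.2, 0.6, 1.1]
opening: -0.0
```

arm_command --pt "0 0 0.001 0 0 0" --pt "0 0 0.0007 0 0 0" --pt "0 0 0 0 0 0"

```text
clock: 5.65
eef_pos: [579.9, 46.5, 64.5]
tcp_rot: [-3.142, 0.0, -0.363]
contact_force: [-0.1, 0.8, 1.5]
opening: 0.001
```

```bash
python3 - <<'E'
from h import *
f=r.grab_frame("side");crop(f["image"],210,110,130,170,3.5,"pics/s2.png")
f=r.grab_frame("scene");crop(f["image"],220,120,140,130,4,"pics/s3.png")
E
```

```text
(no output)
```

View pics/s2.png

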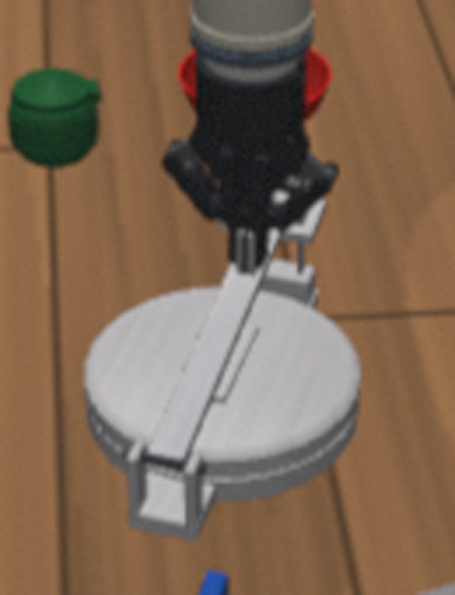

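View pics/s3.png

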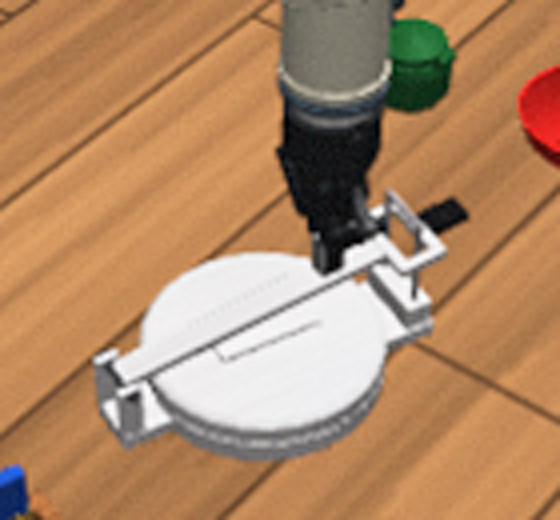

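```bash
cat >> fit.py <<'E'
print("----")
for a in [0,.1,.2,.3]:
    for nm,c,f0 in [("scene",S,lambda q:(q-[220,120])*4),("side",D,lambda q:(q-[210,110])*3.5)]:
        print(a,nm,[f0(proj(c,f(a,rad,x))).round()[0].tolist() for rad,x in [(190,-13),(190,13),(222,-37),(222,37),(298,-37),(298,37),(320,0)]])
print("tcp",(proj(S,[[579.9,46.5,64.5]])-[220,120])*4,(proj(D,[[579.9,46.5,64.5]])-[210,110])*3.5)
E
python3 fit.py | sed -n '/----/,$p'
python3 - <<'E'
from h import *
f=r.grab_frame("scene");crop(f["image"],290,155,50,50,12,"pics/s4.png")
f=r.grab_frame("wrist");cv2.imwrite("pics/w2.png",f["image"])
E
```

```text
----
0 scene [[317.0, 282.0], [333.0, 302.0], [335.0, 251.0], [383.0, 306.0], [413.0, 221.0], [461.0, 274.0], [459.0, 238.0]]
0 side [[232.0, 292.0], [266.0, 298.0], [214.0, 263.0], [308.0, 280.0], [242.0, 209.0], [333.0, 225.0], [295.0, 202.0]]
0.1 scene [[316.0, 266.0], [333.0, 285.0], [335.0, 232.0], [383.0, 287.0], [413.0, 195.0], [462.0, 249.0], [460.0, 211.0]]
0.1 side [[232.0, 272.0], [266.0, 278.0], [214.0, 239.0], [309.0, 256.0], [242.0, 179.0], [334.0, 194.0], [295.0, 169.0]]
0.2 scene [[314.0, 250.0], [330.0, 270.0], [332.0, 214.0], [380.0, 269.0], [411.0, 170.0], [461.0, 224.0], [458.0, 184.0]]
0.2 side [[231.0, 254.0], [265.0, 260.0], [212.0, 218.0], [308.0, 234.0], [241.0, 149.0], [334.0, 165.0], [295.0, 138.0]]
0.3 scene [[309.0, 235.0], [326.0, 255.0], [327.0, 196.0], [376.0, 251.0], [405.0, 146.0], [455.0, 200.0], [452.0, 158.0]]
0.3 side [[229.0, 236.0], [264.0, 242.0], [210.0, 197.0], [307.0, 214.0], [238.0, 122.0], [333.0, 137.0], [293.0, 108.0]]
tcp [[322.9699291  289.51499803]] [[246.96356186 293.25912751]]
```

View pics/s4.png

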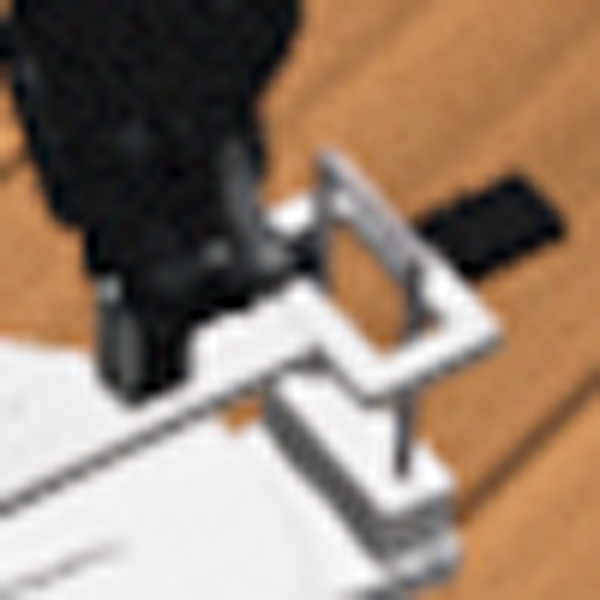

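View pics/w2.png

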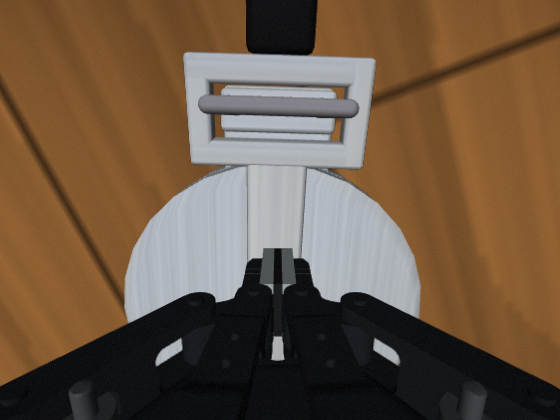

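```bash
cat >> fit.py <<'E'
print("====")
print("s1 tip pred",proj(D,[574.2,31.1,139.8]),"obs 278.3,166")
for a in [0,.05,.1,.15]:
    print(a,[(proj(c,f(a,rad,x))).round(1)[0].tolist() for c in (S,D) for rad,x in [(238,37),(282,37),(320,0)]], (190*np.sin(a)+62+5))
E
python3 fit.py | sed -n '/====/,$p'
python3 - <<'E'
from h import *
f=r.grab_frame("side");crop(f["image"],265,150,60,50,12,"pics/s5.png")
E
```

```text
====
s1 tip pred [[279.24043649 173.22401421]] obs 278.3,166
0 [[319.8, 194.9], [331.2, 190.2], [334.7, 179.6], [299.6, 186.5], [303.7, 177.4], [294.2, 167.7]] 67.0
0.05 [[320.0, 192.3], [331.4, 187.2], [334.9, 176.1], [299.7, 182.9], [303.9, 173.2], [294.3, 163.0]] 76.49604216142889
0.1 [[319.9, 189.8], [331.4, 184.1], [335.0, 172.7], [299.8, 179.4], [304.0, 169.1], [294.4, 158.4]] 85.96834916289735
0.15 [[319.7, 187.3], [331.3, 181.2], [334.8, 169.3], [299.8, 176.0], [304.0, 165.1], [294.3, 153.8]] 95.39324516998386
```

View pics/s5.png

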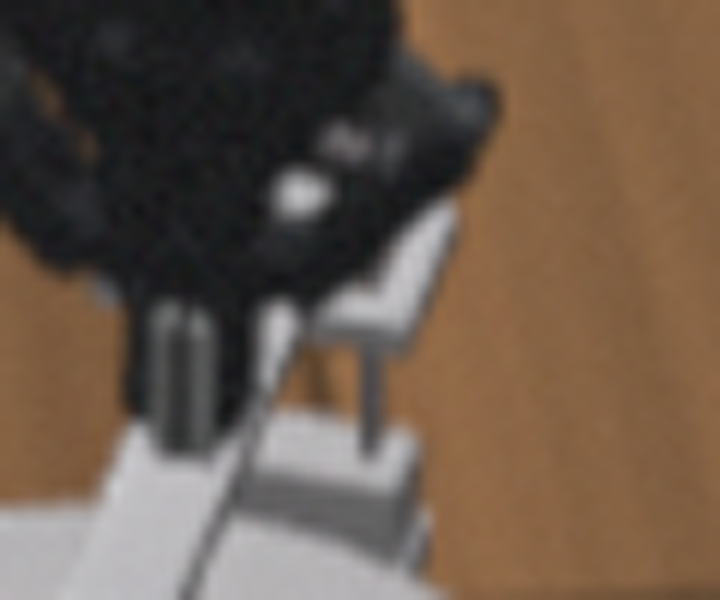

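```bash
cat >> fit.py <<'E'
print("####")
print(tri([S,D],[(300.8,188.3),(280.4,187.5)]))
print("slot far corner", tri([S,D],[(331.7,182.5),(302.9,167.5)]),"near",tri([S,D],[(321.25,187.5),(298.75,178.8)]))
for n,q1,q2 in [("foot R",(323.6,194.4),(296,187.5)),]: print(n,tri([S,D],[q1,q2]))
E
python3 fit.py | sed -n '/####/,$p'; python3 go.py
```

```text
####
[579.62031987  46.46078484  83.85266189]
slot far corner [647.87680788 121.55230354  92.45761883] near [631.28273013  87.17426642  82.96084074]
foot R [629.06894376 108.37083602  36.90787612]
t 6.2 p [579.9  46.4  64.6] rot [ 3.1415  0.     -0.363 ] F [ 0.4 -0.6  0.4] op 0.002
```

arm_command --pt "0 -0.0004 0.004 0 0 0" --pt "0 -0.0004 0.004 0 0 0" --pt "0 -0.0003 0.004 0 0 0" --pt "0 0 0 0 0 0"

```text
clock: 6.53
eef_pos: [580.1, 47.5, 51.6]
tcp_rot: [3.141, 0.001, -0.363]
contact_force: [-0.8, 0.0, 0.3]
opening: 0.001
```

arm_command --pt "0 0 0.0015 0 0 0" --pt "0 0 0.0015 0 0 0"

```text
clock: 6.7
eef_pos: [580.3, 47.6, 49.4]
tcp_rot: [-3.142, 0.0, -0.363]
contact_force: [-0.7, 2.2, 2.0]
opening: 0.001
```

arm_command --pt "0 0 0.0015 0 0 0" --pt "0 0 0.001 0 0 0"

```text
clock: 6.87
eef_pos: [580.3, 47.6, 46.9]
tcp_rot: [-3.141, 0.0, -0.363]
contact_force: [-0.1, 2.3, 1.7]
opening: -0.006
```

arm_command --pt "0 0 0.0015 0 0 0" --pt "0 0 0.001 0 0 0"

```text
clock: 7.03
eef_pos: [580.5, 47.5, 44.5]
tcp_rot: [-3.141, -0.0, -0.363]
contact_force: [-0.2, 1.4, 1.6]
opening: -0.0
```

```bash
python3 - <<'E'
from h import *
f=r.grab_frame("side");crop(f["image"],265,150,60,50,12,"pics/s6.png")
f=r.grab_frame("scene");crop(f["image"],290,155,50,50,12,"pics/s7.png")
E
python3 go.py
```

```text
t 7.1333 p [580.3  47.4  44.4] rot [ 3.1414 -0.     -0.3629] F [ 0.3 -0.8  0.7] op -0.001
```

View pics/s6.png

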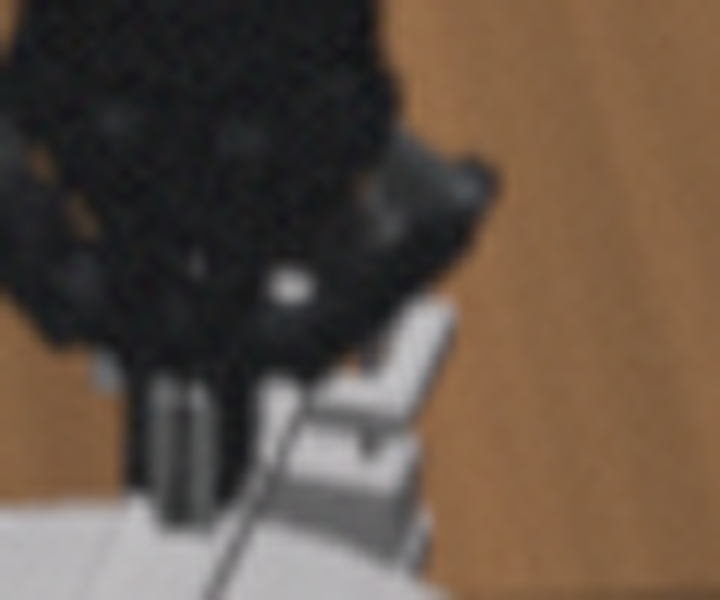

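View pics/s7.png

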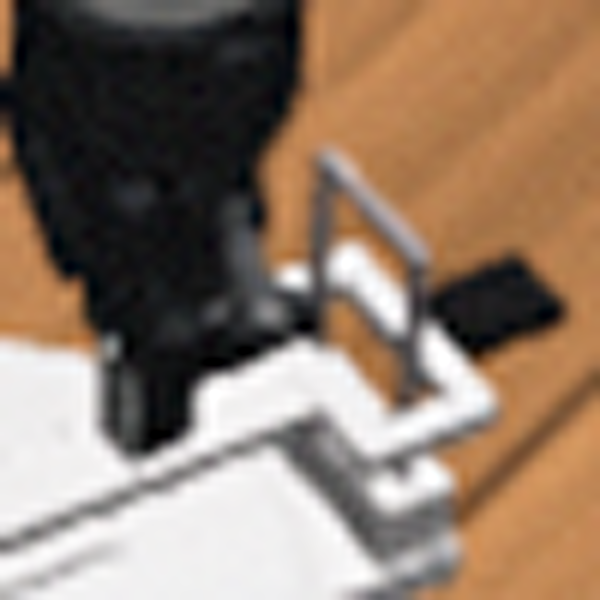

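The lever is now at about 0.02–0.04 rad, with the slot plate's near corner at (405,420) in the side crop and (375,455) in the scene crop. I'll push on until I feel the stop.

arm_command --pt "0 0 0.0015 0 0 0" --pt "0 0 0.0015 0 0 0"

```text
clock: 7.3
eef_pos: [580.4, 47.5, 41.6]
tcp_rot: [-3.142, -0.0, -0.363]
contact_force: [-0.3, 1.7, 1.3]
opening: 0.001
```

arm_command --pt "0 0 0.001 0 0 0" --pt "0 0 0.0005 0 0 0"

```text
clock: 7.47
eef_pos: [580.4, 47.5, 40.1]
tcp_rot: [-3.142, -0.0, -0.363]
contact_force: [-0.7, 0.9, 5.0]
opening: 0.004
```

arm_command --pt "0 0 0.001 0 0 0" --pt "0 0 0.0005 0 0 0"

```text
clock: 7.63
eef_pos: [580.5, 47.5, 38.9]
tcp_rot: [-3.141, -0.0, -0.363]
contact_force: [-1.9, 0.5, 9.3]
opening: -0.001
```

```bash
python3 - <<'E'
from h import *
f=r.grab_frame("side");crop(f["image"],265,150,60,50,12,"pics/s8.png");D=cam(f)
f=r.grab_frame("scene");crop(f["image"],290,155,50,50,12,"pics/s9.png");S=cam(f)
print(proj(S,[[191.5,-594.3,204.7],[191.5,-594.3,220]]),proj(D,[[191.5,-594.3,204.7],[191.5,-594.3,224]]))
crop(cv2.imread("pics/scene0.png"),0,140,80,100,7,"pics/a5.png")
f=r.grab_frame("wrist");cv2.imwrite("pics/w3.png",f["image"])
E
python3 go.py
```

```text
[[ 48.61871717 223.67511979]
 [ 46.68257598 219.94195588]] [[ 48.21856382 405.95183414]
 [ 44.35094857 398.07885141]]
t 7.7833 p [580.4  47.5  38.9] rot [-3.1415e+00 -1.0000e-04 -3.6300e-01] F [-0.9  0.7  6.1] op -0.004
```

View pics/s8.png

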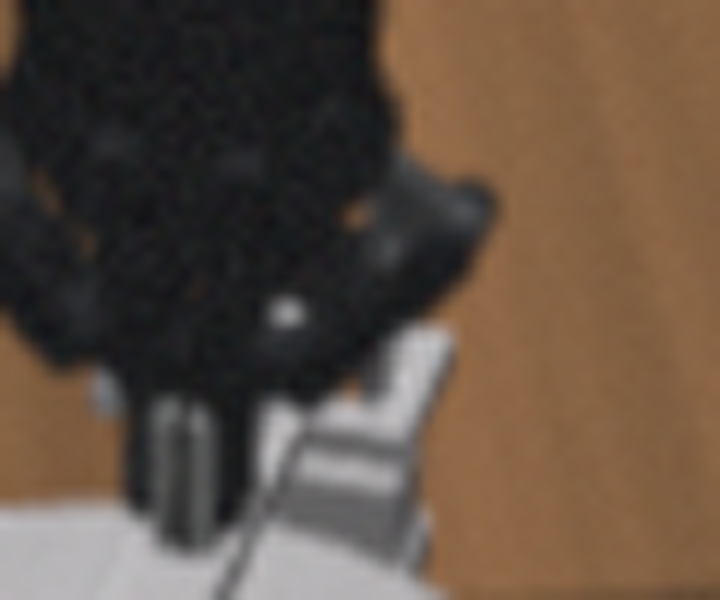

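View pics/a5.png

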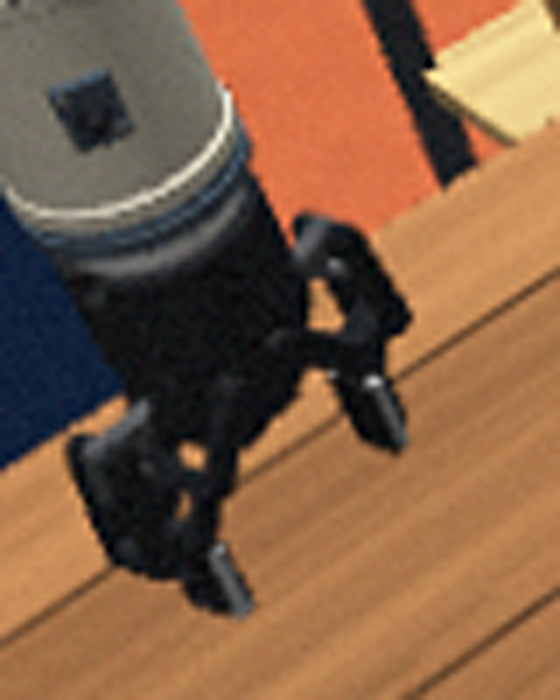

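View pics/w3.png

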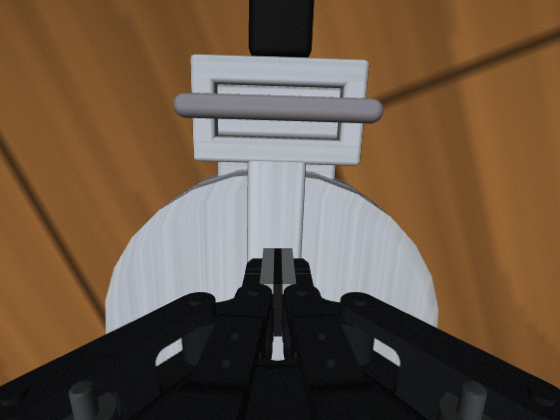

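```bash
python3 - <<'E'
from h import *
f=r.grab_frame("wrist");W=cam(f);s=r.sense();p=s["eef_pos"]
for d in [0,10,20,25,30]: print(d,proj(W,p+[0,0,d]))
print(W[3]-p)
# eye bar ends in w3 : ends ~(183,105),(375,111): length 52 incl. radius
a,b=(175,104),(383,111)
for z in [105,110,115,120,125,130,135]:
    A=atz(W,a,z);B=atz(W,b,z);print(z,np.linalg.norm(A-B).round(1),((A+B)/2).round(1),np.arctan2(*(B-A)[1::-1]).round(3))
# slot plate corners at z 67
for q in [(191,56),(368,61),(360,165),(194,160)]: print(atz(W,q,67).round(1))
E
```

```text
0 [[276.8495504  244.89672182]]
10 [[276.78657802 252.05501074]]
20 [[276.71614358 260.06192688]]
25 [[276.6777021  264.43208959]]
30 [[276.63684124 269.07743142]]
[ 24.89445435  63.78679062 169.07009697]
105 63.0 [606.7 113.9 105. ] -0.396
110 60.0 [606.6 113.8 110. ] -0.396
115 56.9 [606.6 113.6 115. ] -0.396
120 53.9 [606.5 113.5 120. ] -0.396
125 50.8 [606.4 113.4 125. ] -0.396
130 47.7 [606.4 113.3 130. ] -0.396
135 44.7 [606.3 113.1 135. ] -0.396
[581.3 145.8  67. ]
[646.7 118.9  67. ]
[631.5  80.   67. ]
[565.1 107.6  67. ]
```

```bash
python3 - <<'E'
from h import *
D=cam(r.grab_frame("side"));S=cam(r.grab_frame("scene"))
def zfit(c,xy,row):
    zs=np.arange(20,320,.5);q=proj(c,np.c_[np.full(len(zs),xy[0]),np.full(len(zs),xy[1]),zs]);return zs[np.argmin(abs(q[:,1]-row))]
print("s1",zfit(D,(574.2,31.1),80+258/3),"rep139.8")
print("s5",zfit(D,(579.9,46.5),150+450/12),zfit(S,(579.9,46.5),155+400/12),"rep 64.5")
print("s6",zfit(D,(580.3,47.5),150+525/12),zfit(S,(580.3,47.5),155+450/12),"rep 44.4")
print("s8",zfit(D,(580.3,47.5),150+548/12),"rep 38.9")
print("start",zfit(S,(191.5,-594.3),140+527/7),"rep 204.7 open")
E
```

```text
s1 161.0 rep139.8
s5 84.5 83.0 rep 64.5
s6 64.0 63.5 rep 44.4
s8 57.5 rep 38.9
start 238.5 rep 204.7 open
```

View pics/s9.png

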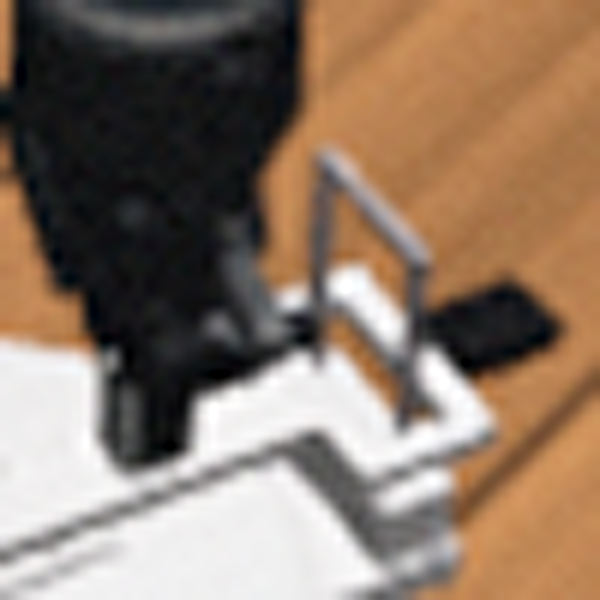

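The side and scene views show the true shut fingertip is about 27 mm above the reported TCP, and contact with the lever at its stop agrees. The lever matches the 0 rad projection. Next I retreat and go to the holder.

arm_command --pt "0 0 -0.02 0 0 0" --pt "0 0 -0.035 0 0 0" --pt "0 0 -0.035 0 0 -0.025" --pt "0 0 -0.035 0 0 0" --pt "0 0 0 0 0 0" --fingers 0.06

```text
clock: 8.35
eef_pos: [584.3, 47.6, 170.2]
tcp_rot: [-3.138, -0.009, -0.338]
contact_force: [1.5, 0.8, -0.0]
opening: 0.69
```

```bash
python3 go.py "[525.5,-271,160]" "[525.5,-271,25]"; python3 - <<'E'
from h import *
f=r.grab_frame("scene");crop(f["image"],220,120,140,130,4,"pics/s10.png")
E
```

```text
t 8.35 p [584.3  47.6 170.2] rot [-3.138  -0.009  -0.3379] F [ 1.5  0.8 -0. ] op 0.69
[525.5,-271,160] tool shift mm [ 50.1 320.1   9.5]
[525.5,-271,25] tool shift mm [ 48.9 320.6 144.5]
```

View pics/s10.png

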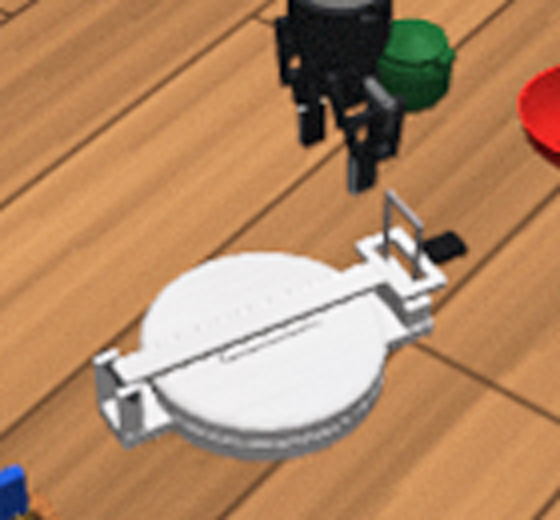

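arm_command --pt "0.0042 0.0267 0.0008 0 0 0" --pt "0.0042 0.0267 0.0008 0 0 0" --pt "0.0042 0.0267 0.0008 0 0 0" --pt "0.0042 0.0267 0.0008 0 0 0" --pt "0.0042 0.0267 0.0008 0 0 0" --pt "0.0042 0.0267 0.0008 0 0 0" --pt "0.0042 0.0267 0.0008 0 0 0" --pt "0.0042 0.0267 0.0008 0 0 0" --pt "0.0042 0.0267 0.0008 0 0 0" --pt "0.0042 0.0267 0.0008 0 0 0" --pt "0.0042 0.0267 0.0008 0 0 0" --pt "0.0042 0.0267 0.0008 0 0 0" --pt "0 0 0 0 0 0" --pt "0 0 0 0 0 0"

```text
clock: 9.57
eef_pos: [520.5, -272.3, 152.5]
tcp_rot: [-3.141, 0.002, -0.34]
contact_force: [0.7, 0.3, -0.2]
opening: 0.702
```

```bash
python3 go.py "[525.5,-271,25]"; python3 - <<'E'
from h import *
import pickle
f=r.grab_frame("wrist");cv2.imwrite("pics/w4.png",f["image"]);pickle.dump(cam(f),open("w4.pkl","wb"))
f=r.grab_frame("side");crop(f["image"],200,180,130,150,4,"pics/s11.png")
E
```

```text
t 9.5667 p [ 520.5 -272.3  152.5] rot [-3.1414e+00  2.2000e-03 -3.4050e-01] F [ 0.7  0.3 -0.2] op 0.702
[525.5,-271,25] tool shift mm [  4.6  -2.9 127.5]
```

View pics/w4.png

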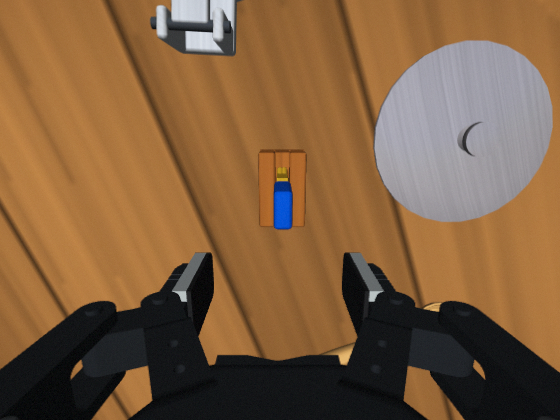

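View pics/s11.png

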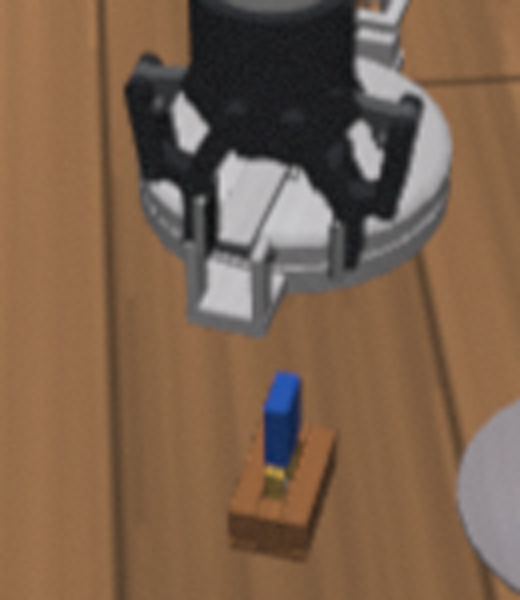

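The grip is centred between the fingers, with its top at about (283,213) in the wrist view. I'll measure it in a crop.

```bash
python3 - <<'E'
from h import *
crop(cv2.imread("pics/w4.png"),250,142,65,95,6.3,"pics/w4c.png")
E
```

```text
(no output)
```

View pics/w4c.png

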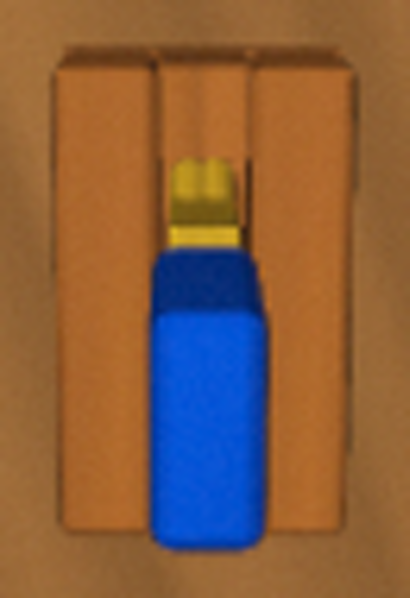

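```bash
cat > w4m.py <<'E'
from h import *
import pickle
c=pickle.load(open("w4.pkl","rb"));q=lambda x,y:(250+x/6.3,142+y/6.3)
g=np.array([atz(c,q(*k),91)[:2] for k in [(152,312),(268,312),(152,548),(266,548)]])
print("grip",g.mean(0).round(1),"size",np.linalg.norm(g[0]-g[2]),np.linalg.norm(g[1]-g[0]))
b=np.array([atz(c,q(*k),30)[:2] for k in [(56,66),(352,66),(62,532),(345,532)]])
e=(b[0]+b[1]-b[2]-b[3]);e/=np.linalg.norm(e);m=b.mean(0)-2*e
print("holder origin",m.round(1),"size",np.linalg.norm(b[0]-b[2]),np.linalg.norm(b[1]-b[0]),"yaw",np.arctan2(e[1],e[0])-np.pi/2)
print("grip-holder along", (g.mean(0)-m)@e)
E
python3 w4m.py; python3 go.py "[525,-271.5,28]"
```

```text
grip [ 525.3 -271.6] size 28.71108479524041 13.346093274584998
holder origin [ 525.1 -272.1] size 69.26572804826758 41.69918649128628 yaw -0.3378736203765105
grip-holder along 0.505486820438508
t 9.6667 p [ 521.1 -270.8  153. ] rot [-3.1411e+00  1.8000e-03 -3.3830e-01] F [ 0.5  1.  -0.2] op 0.699
[525,-271.5,28] tool shift mm [  4.2  -0.6 125. ]
```

arm_command --pt "0.0008 0 0.02 0 0 0" --pt "0.0008 0 0.02 0 0 0" --pt "0.0008 0 0.02 0 0 0" --pt "0.0009 0 0.02 0 0 0" --pt "0.0009 0 0.02 0 0 0" --pt "0 0 0.01 0 0 0" --pt "0 0 0 0 0 0" --pt "0 0 0 0 0 0"

```text
clock: 10.33
eef_pos: [525.5, -272.0, 43.8]
tcp_rot: [-3.141, 0.001, -0.337]
contact_force: [0.3, 0.7, 0.6]
opening: 0.704
```

```bash
python3 go.py "[525.3,-271.6,28]"; python3 - <<'E'
from h import *
f=r.grab_frame("side");crop(f["image"],210,230,110,110,5,"pics/s12.png")
f=r.grab_frame("scene");crop(f["image"],170,190,100,90,6,"pics/s13.png")
E
```

```text
t 10.3333 p [ 525.5 -272.    43.8] rot [-3.1414e+00  1.1000e-03 -3.3710e-01] F [0.3 0.7 0.6] op 0.704
[525.3,-271.6,28] tool shift mm [-0.4 -0.3 15.8]
```

View pics/s12.png

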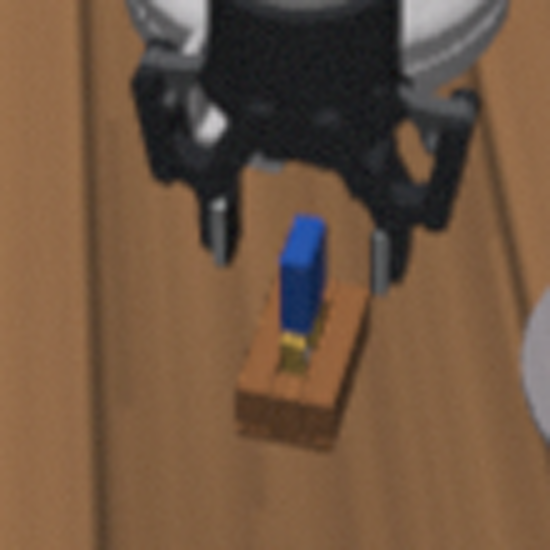

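View pics/s13.png

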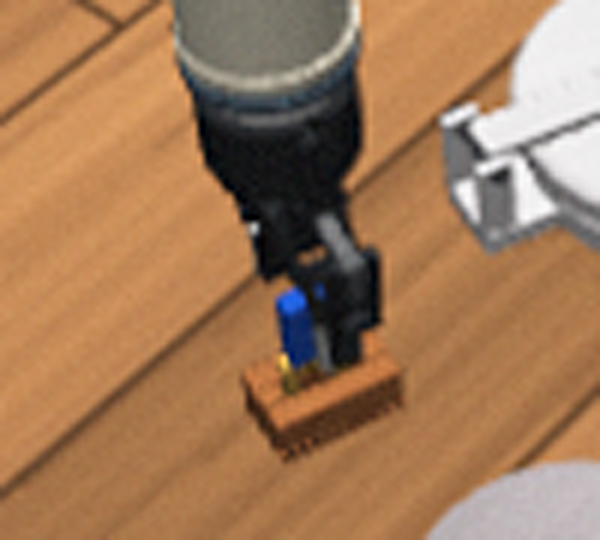

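arm_command --pt "0 0 0.007 0 0 0" --pt "0 0 0.007 0 0 0" --pt "0 0 0.006 0 0 0" --pt "0 0 0 0 0 0" --pt "0 0 0 0 0 0"

```text
clock: 10.85
eef_pos: [525.2, -272.7, 23.4]
tcp_rot: [-3.141, 0.001, -0.338]
contact_force: [-0.8, -0.9, -0.7]
opening: 0.703
```

```bash
python3 go.py "[525.3,-271.6,24]"; python3 - <<'E'
from h import *
f=r.grab_frame("side");crop(f["image"],210,230,110,110,5,"pics/s14.png")
f=r.grab_frame("wrist");cv2.imwrite("pics/w5.png",f["image"])
E
```

```text
t 10.85 p [ 525.2 -272.7   23.4] rot [-3.1414e+00  1.1000e-03 -3.3810e-01] F [-0.8 -0.9 -0.7] op 0.703
[525.3,-271.6,24] tool shift mm [-0.2 -1.1 -0.6]
```

View pics/s14.png

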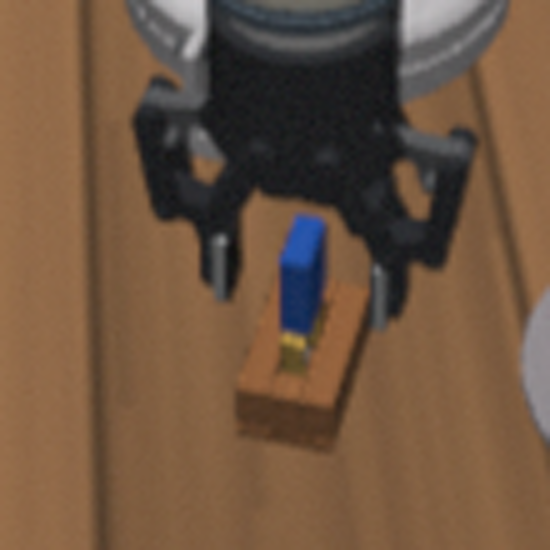

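View pics/w5.png

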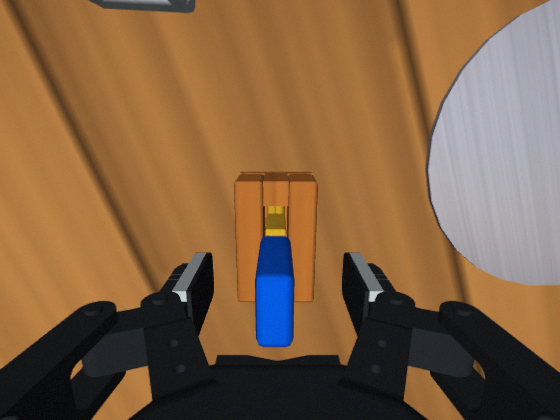

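arm_command --pt "0 0 0 0 0 0" --pt "0 0 0 0 0 0" --pt "0 0 0 0 0 0" --pt "0 0 0 0 0 0" --pt "0 0 0 0 0 0" --pt "0 0 0 0 0 0" --pt "0 0 0 0 0 0" --pt "0 0 0 0 0 0" --pt "0 0 0 0 0 0" --pt "0 0 0 0 0 0" --fingers 0 --squeeze 60

```text
clock: 11.78
eef_pos: [525.7, -272.9, 24.1]
tcp_rot: [3.142, -0.0, -0.338]
contact_force: [-0.3, -0.2, 2.4]
opening: 0.159
```

```bash
python3 go.py "[525.3,-271.6,24]"; python3 - <<'E'
from h import *
f=r.grab_frame("side");crop(f["image"],210,230,110,110,5,"pics/s15.png")
f=r.grab_frame("wrist");cv2.imwrite("pics/w6.png",f["image"])
E
```

```text
t 11.7833 p [ 525.7 -272.9   24.1] rot [ 3.1416e+00 -2.0000e-04 -3.3800e-01] F [-0.3 -0.2  2.4] op 0.159
[525.3,-271.6,24] tool shift mm [-0.8 -1.1  0.1]
```

View pics/s15.png

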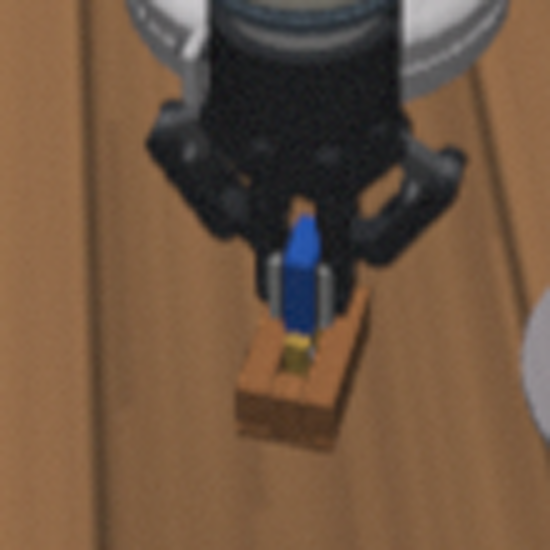

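View pics/w6.png

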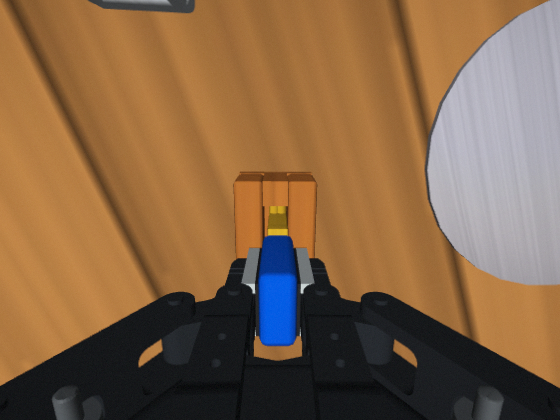

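arm_command --pt "0 0 -0.006 0 0 0" --pt "0 0 -0.01 0 0 0" --pt "0 0 -0.012 0 0 0" --pt "0 0 -0.014 0 0 0" --pt "0 0 -0.016 0 0 0" --pt "0 0 -0.018 0 0 0" --pt "0 0 -0.02 0 0 0" --pt "0 0 -0.02 0 0 0" --pt "0 0 -0.02 0 0 0" --pt "0 0 -0.02 0 0 0" --pt "0 0 -0.01 0 0 0" --pt "0 0 0 0 0 0"

```text
clock: 12.88
eef_pos: [527.0, -273.6, 193.4]
tcp_rot: [3.141, -0.005, -0.338]
contact_force: [0.8, -0.0, -0.9]
opening: 0.154
```

```bash
python3 go.py "[607.5,113,190]"; python3 - <<'E'
from h import *
f=r.grab_frame("side");crop(f["image"],210,200,110,110,5,"pics/s16.png")
f=r.grab_frame("wrist");cv2.imwrite("pics/w7.png",f["image"])
E
```

```text
t 12.8833 p [ 527.  -273.6  193.4] rot [ 3.1409 -0.0051 -0.338 ] F [ 0.8 -0.  -0.9] op 0.154
[607.5,113,190] tool shift mm [ -52.3 -391.4    2.8]
```

View pics/s16.png

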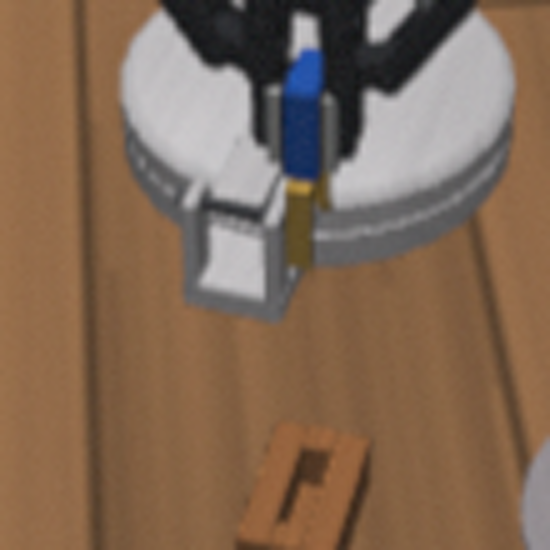

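View pics/w7.png

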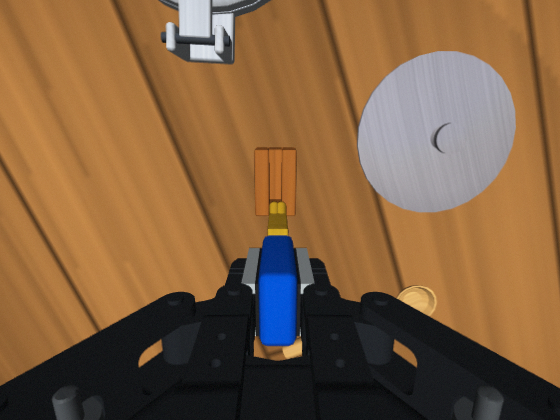

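arm_command --pt "-0.0035 -0.0257 0 0 0 0" --pt "-0.0035 -0.0257 0 0 0 0" --pt "-0.0035 -0.0257 0 0 0 0" --pt "-0.0035 -0.0257 0 0 0 0" --pt "-0.0035 -0.0257 0 0 0 0" --pt "-0.0035 -0.0257 0 0 0 0" --pt "-0.0035 -0.0257 0 0 0 0" --pt "-0.0035 -0.0257 0 0 0 0" --pt "-0.0035 -0.0257 0 0 0 0" --pt "-0.0035 -0.0257 0 0 0 0" --pt "-0.0035 -0.0257 0 0 0 0" --pt "-0.0035 -0.0257 0 0 0 0" --pt "-0.0035 -0.0257 0 0 0 0" --pt "0 0 0 0 0 0.028" --pt "0 0 0 0 0 0.028" --pt "0 0 0 0 0 0" --pt "0 0 0 0 0 0" --pt "0 0 0 0 0 0"

```text
clock: 14.48
eef_pos: [593.0, 57.1, 189.1]
tcp_rot: [3.141, 0.001, -0.393]
contact_force: [0.3, 0.2, -1.1]
opening: 0.156
```

```bash
python3 go.py "[604.7,107,190]"; python3 - <<'E'
from h import *
import pickle
f=r.grab_frame("wrist");cv2.imwrite("pics/w8.png",f["image"]);pickle.dump((cam(f),r.sense()),open("w8.pkl","wb"))
crop(f["image"],150,60,260,290,2,"pics/w8c.png")
E
```

```text
t 14.4833 p [593.   57.1 189.1] rot [ 3.1409e+00  1.3000e-03 -3.9340e-01] F [ 0.3  0.2 -1.1] op 0.156
[604.7,107,190] tool shift mm [ -8.3 -50.6  -0.9]
```

View pics/w8c.png

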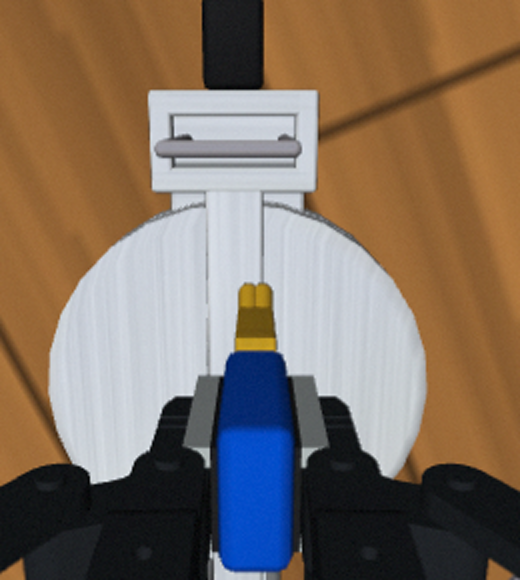

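```bash
python3 - <<'E'
from h import *
im=cv2.imread("pics/w8.png")
im=cv2.convertScaleAbs(im,alpha=1.5,beta=10)
crop(im,245,195,65,155,5,"pics/w8d.png")
E
```

```text
(no output)
```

View pics/w8d.png

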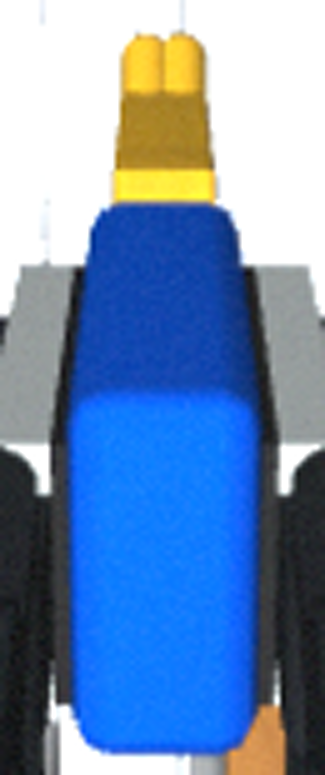

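```bash
cat > w8m.py <<'E'
from h import *
import pickle
from scipy.optimize import least_squares
c,s=pickle.load(open("w8.pkl","rb"));p=s["eef_pos"];R=Ro.from_euler("xyz",s["tcp_rot"]).as_matrix()
# clip frame axes in tool: x=-ty, z=-tz
def P(x0,zc,x,z,lat=0): return p+R@np.array([lat,-(x0+x),-(zc+z)])
rows=[(15,22,273.6),(-15,22,345.4),(15,-22,236.0)]
f=lambda v:[proj(c,P(v[0],v[1],x,z))[0,1]-r for x,z,r in rows]
o=least_squares(f,[1,45]);print("clip x0,zc in tool",o.x,np.round(o.fun,2))
for x,z in [(21,-63),(20,-61),(16,-50)]: print((x,z),proj(c,P(*o.x,x,z)).round(1),"obs tip row",195+35/5)
# left/right edges of grip top
print("lat",[(R.T@(atz(c,(245+u/5,195+570/5),p[2]+o.x[1]+22)-p))[0].round(1) for u in (72,260)])
# bar & plate
u=R[:,1]*-1
for z in (105,115,120,125,135):
    b=atz(c,(264,134.3),z);L=np.linalg.norm(atz(c,(150+155/2,134.3),z)-atz(c,(150+301/2,134.3),z));t=R.T@(b-p);print("bar z",z,"tool",t.round(1),b.round(1),"len",L.round(1))
q=[atz(c,(150+a/2,60+b/2),67) for a,b in [(150,92),(317,92),(313,191),(151,189)]]
q=np.array(q);print(q.round(1),np.linalg.norm(q[0]-q[1]),np.linalg.norm(q[2]-q[3]),(R.T@(q.mean(0)-p)).round(1))
E
python3 w8m.py
```

```text
clip x0,zc in tool [-2.68676734 38.1001161 ] [ 2.05 -0.82 -1.73]
(21, -63) [[277.3 202. ]] obs tip row 202.0
(20, -61) [[277.3 204.4]] obs tip row 202.0
(16, -50) [[277.2 215.9]] obs tip row 202.0
lat [np.float64(-6.6), np.float64(7.7)]
bar z 105 tool [-10.2 -56.   84.3] [605.  112.7 105. ] len 55.5
bar z 115 tool [ -9.8 -56.5  74.3] [605.6 113.  115. ] len 53.3
bar z 120 tool [ -9.6 -56.7  69.3] [605.9 113.1 120. ] len 52.2
bar z 125 tool [ -9.4 -57.   64.3] [606.2 113.3 125. ] len 51.1
bar z 135 tool [ -9.  -57.5  54.3] [606.8 113.6 135. ] len 48.9
[[581.3 146.1  67. ]
 [647.2 118.7  67. ]
 [630.4  80.2  67. ]
 [564.3 108.6  67. ]] 71.36059731322827 71.96879670876957 [ -9.8 -56.9 122.3]
```

arm_command --pt "-0.0015 -0.0085 0 0 0 0" --pt "-0.0015 -0.0085 0 0 0 0" --pt "-0.0015 -0.0085 0 0 0 0" --pt "-0.0015 -0.0085 0 0 0 0" --pt "-0.0015 -0.0085 0 0 0 0" --pt "-0.0015 -0.0082 0 0 0 0" --pt "0 0 0.007 0 0 0" --pt "0 0 0.007 0 0 0" --pt "0 0 0.007 0 0 0" --pt "0 0 0.007 0 0 0" --pt "0 0 0 0 0 0" --pt "0 0 0 0 0 0" --pt "0 0 0 0 0 0"

```text
clock: 15.62
eef_pos: [604.7, 107.4, 162.0]
tcp_rot: [3.142, 0.0, -0.394]
contact_force: [1.1, -0.8, -0.6]
opening: 0.157
```

```bash
python3 go.py "[604,107,160]"; python3 - <<'E'
from h import *
import pickle
f=r.grab_frame("wrist");cv2.imwrite("pics/w9.png",f["image"]);pickle.dump((cam(f),r.sense()),open("w9.pkl","wb"))
crop(f["image"],180,140,200,130,4,"pics/w9c.png")
f=r.grab_frame("side");cv2.imwrite("pics/sd9.png",f["image"]);crop(f["image"],255,95,65,110,5.4,"pics/s17.png")
f=r.grab_frame("scene");cv2.imwrite("pics/sc9.png",f["image"]);crop(f["image"],285,110,60,85,7,"pics/s18.png")
E
```

```text
t 15.6167 p [604.7 107.4 162. ] rot [ 3.1416e+00  1.0000e-04 -3.9440e-01] F [ 1.1 -0.8 -0.6] op 0.157
[604,107,160] tool shift mm [-0.5  0.6  2. ]
```

View pics/w9c.png

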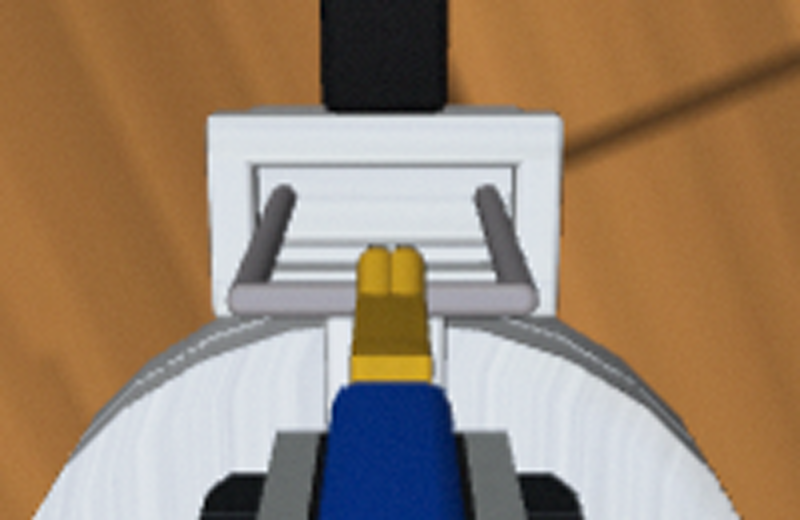

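View pics/s17.png

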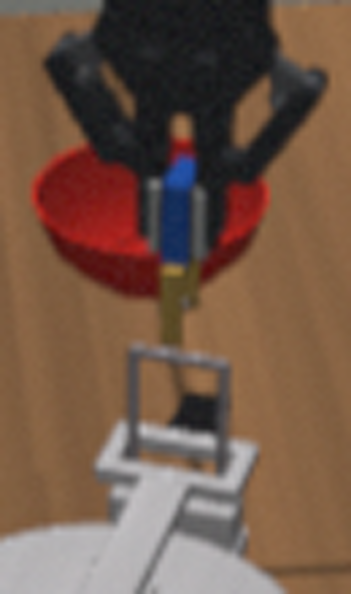

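View pics/s18.png

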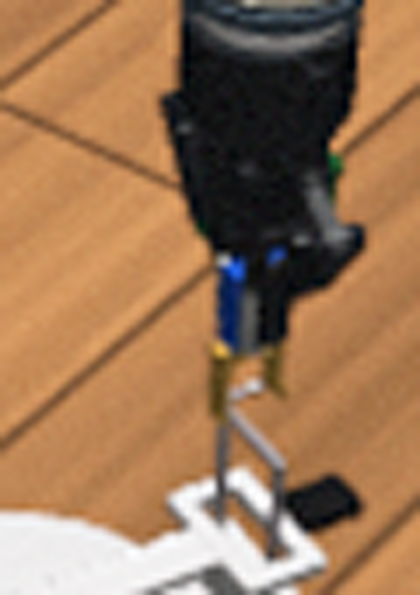

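```bash
cat > w9m.py <<'E'
from h import *
import pickle
c,s=pickle.load(open("w9.pkl","rb"));p=s["eef_pos"];R=Ro.from_euler("xyz",s["tcp_rot"]).as_matrix()
al=lambda px,z:-(R.T@(atz(c,px,z)-p))[1]
for zt in (137,140,144): print("tip",zt,al((277,201.75),zt).round(1))
for zb in (105,110,115,120,125,130,135): print("bar",zb,al((277,214.5),zb).round(1),"len",np.linalg.norm(atz(c,(180+229/4,214.5),zb)-atz(c,(180+538/4,214.5),zb)).round(1),"leg sp",)
# leg tops spacing, plate width
q=np.array([atz(c,(180+a/4,140+b/4),67) for a,b in [(208,114),(562,114)]]);print(np.linalg.norm(q[0]-q[1]))
print("clip thick at tip (10mm):",[np.linalg.norm(atz(c,(180+358/4,207),z)-atz(c,(180+425/4,207),z)).round(1) for z in (137,140,144,148)])
print("grip bottom width 14:",[np.linalg.norm(atz(c,(180+333/4,140+390/4),z)-atz(c,(180+452/4,140+390/4),z)).round(1) for z in (178,185,190)])
E
python3 w9m.py
```

```text
tip 137 18.2
tip 140 19.0
tip 144 20.0
bar 105 0.4 len 56.0 leg sp
bar 110 1.9 len 54.8 leg sp
bar 115 3.4 len 53.5 leg sp
bar 120 4.9 len 52.3 leg sp
bar 125 6.4 len 51.1 leg sp
bar 130 7.9 len 49.8 leg sp
bar 135 9.4 len 48.6 leg sp
72.09914509226935
clip thick at tip (10mm): [np.float64(10.4), np.float64(10.2), np.float64(10.0), np.float64(9.8)]
grip bottom width 14: [np.float64(14.9), np.float64(14.2), np.float64(13.7)]
```

arm_command --pt "0 0 0.003 0 0 0" --pt "0 0 0.003 0 0 0" --pt "0 0 0.003 0 0 0" --pt "0 0 0 0 0 0" --pt "0 0 0 0 0 0"

```text
clock: 16.18
eef_pos: [604.4, 107.7, 152.6]
tcp_rot: [3.141, 0.0, -0.394]
contact_force: [0.4, -0.8, -1.3]
opening: 0.157
```

```bash
python3 go.py; python3 - <<'E'
from h import *
import pickle
f=r.grab_frame("wrist");cv2.imwrite("pics/w10.png",f["image"]);pickle.dump((cam(f),r.sense()),open("w10.pkl","wb"))
crop(f["image"],180,140,200,130,4,"pics/w10c.png")
f=r.grab_frame("scene");crop(f["image"],290,130,55,70,8.5,"pics/s20.png")
E
```

```text
t 16.1833 p [604.4 107.7 152.6] rot [ 3.1413e+00  5.0000e-04 -3.9390e-01] F [ 0.4 -0.8 -1.3] op 0.157
```

View pics/w10c.png

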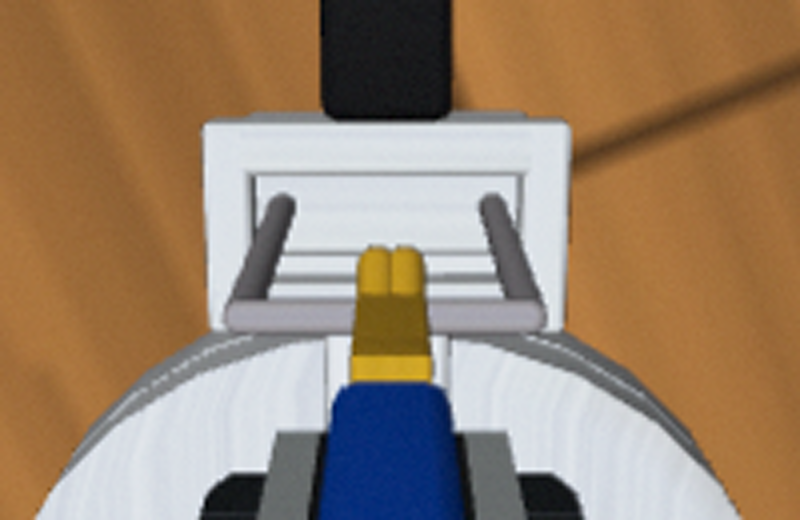

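View pics/s20.png

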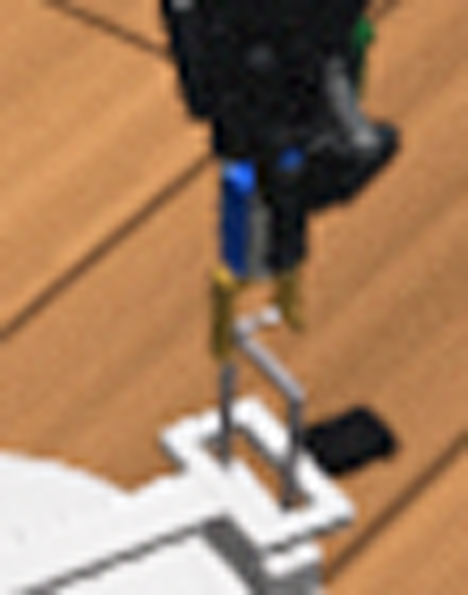

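```bash
python3 - <<'E'
from h import *
import pickle
from scipy.optimize import least_squares
L=[pickle.load(open(f"w{k}.pkl","rb")) for k in (8,9,10)]
px=[(264,134.3),(275.6,214.5),(276.5,218.75)]
px[1]=(180+383.5/4,214.5);px[2]=(180+385.5/4,218.75)
print(tri([l[0] for l in L],px))
q=tri([l[0] for l in L],px)
for (c,s),x in zip(L,px): print(proj(c,q)-x)
c,s=L[2];p=s["eef_pos"];R=Ro.from_euler("xyz",s["tcp_rot"]).as_matrix()
print("bar in tool",R.T@(q-p))
print("tip along",[-(R.T@(atz(c,(277,140+247/4),z)-p))[1].round(1) for z in (133,134.6,136)])
print("bar along at z",[(z,-(R.T@(atz(c,px[2],z)-p))[1].round(1)) for z in (110,115,120,125,130)])
E
```

```text
[606.19145846 113.18598126 122.67801351]
[[ 0.1437475  -0.01867276]]
[[-0.09872742 -0.04017393]]
[[-0.05547807  0.06311053]]
bar in tool [-0.61231212 -5.73042746 30.14208241]
tip along [np.float64(19.7), np.float64(20.1), np.float64(20.5)]
bar along at z [(110, np.float64(1.8)), (115, np.float64(3.4)), (120, np.float64(4.9)), (125, np.float64(6.5)), (130, np.float64(8.1))]
```

```bash
python3 - <<'E'
from h import *
import pickle
c,s=pickle.load(open("w10.pkl","rb"));p=s["eef_pos"];R=Ro.from_euler("xyz",s["tcp_rot"]).as_matrix()
al=lambda row,z:-(R.T@(atz(c,(277,row),p[2]+z)-p))[1].round(2)
print("grip bottom edge x0+15:",[al(140+r/4,45-22) for r in (381,385)])
print("finger far edge 11:",[(z,al(248,z)) for z in (24,26,27,28)])
print("tip 21:",[al(140+247/4,z) for z in (-18,-17)])
print("strip top (leg, +16?) row355, z -30..-24:",[al(140+355/4,45+z) for z in (-30,-27,-24,-22)])
print("tip-flare start row 296:",[(z,al(140+296/4,45+z)) for z in (-55,-50,-45)])
E
```

```text
grip bottom edge x0+15: [np.float64(14.28), np.float64(13.77)]
finger far edge 11: [(24, np.float64(8.16)), (26, np.float64(9.0)), (27, np.float64(9.41)), (28, np.float64(9.83))]
tip 21: [np.float64(20.16), np.float64(20.42)]
strip top (leg, +16?) row355, z -30..-24: [np.float64(14.76), np.float64(15.81), np.float64(16.86), np.float64(17.55)]
tip-flare start row 296: [(-55, np.float64(14.97)), (-50, np.float64(16.47)), (-45, np.float64(17.97))]
```

The wrist camera triangulates the bar at z ≈ 122.7. The clip x of the bar comes out at about 4.6–6.6, so I'll shift 1.2 mm towards press +y and descend.

arm_command --pt "0 -0.0012 0.002 0 0 0" --pt "0 0 0.003 0 0 0" --pt "0 0 0.003 0 0 0" --pt "0 0 0.002 0 0 0" --pt "0 0 0.002 0 0 0" --pt "0 0 0 0 0 0" --pt "0 0 0 0 0 0"

```text
clock: 16.87
eef_pos: [605.0, 108.8, 140.8]
tcp_rot: [3.141, 0.0, -0.394]
contact_force: [-0.3, 0.6, -1.3]
opening: 0.156
```

```bash
python3 go.py; python3 - <<'E'
from h import *
import pickle
f=r.grab_frame("wrist");cv2.imwrite("pics/w11.png",f["image"]);pickle.dump((cam(f),r.sense()),open("w11.pkl","wb"))
crop(f["image"],180,140,200,130,4,"pics/w11c.png")
f=r.grab_frame("scene");crop(f["image"],290,130,55,70,8.5,"pics/s21.png")
E
```

```text
t 16.8667 p [605.  108.8 140.8] rot [ 3.1414e+00  3.0000e-04 -3.9410e-01] F [-0.3  0.6 -1.3] op 0.156
```

View pics/w11c.png

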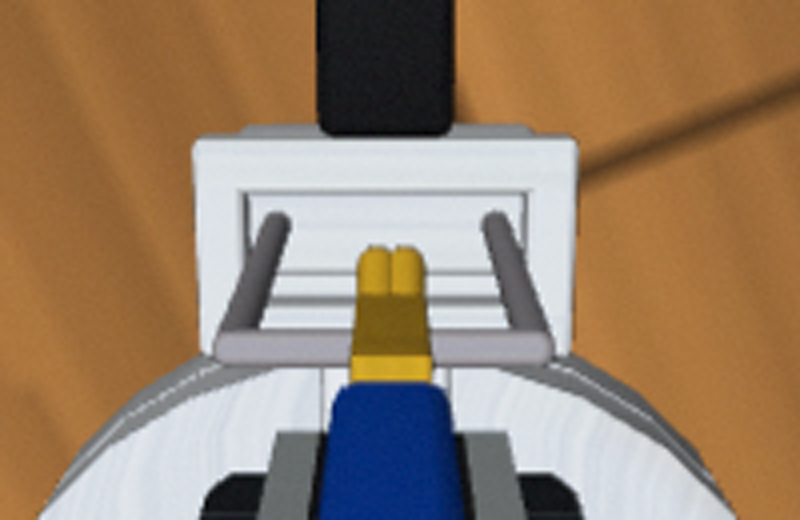

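View pics/s21.png

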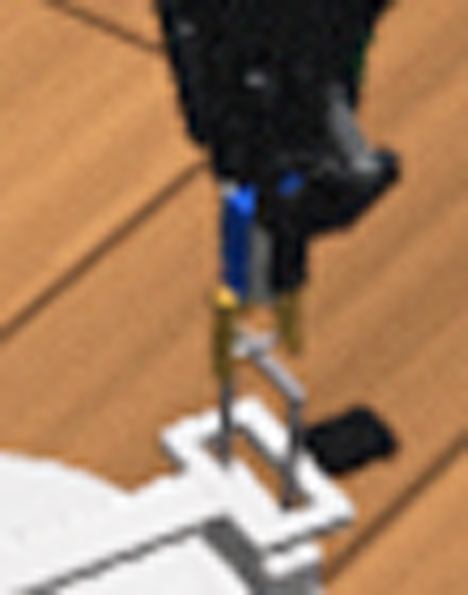

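```bash
python3 - <<'E'
from h import *
import pickle
c,s=pickle.load(open("w11.pkl","rb"));p=s["eef_pos"];R=Ro.from_euler("xyz",s["tcp_rot"]).as_matrix()
al=lambda row,z:-(R.T@(atz(c,(277,row),z)-p))[1].round(2)
print("tip",al(201.75,p[2]-18),"bar",[(z,al(227,z)) for z in (119,121,122.7,124)])
L=[pickle.load(open(f"w{k}.pkl","rb"))[0] for k in (8,9,10,11)]
q=tri(L,[(264,134.3),(275.9,214.5),(276.4,218.75),(180+384/4,227)]);print(q,R.T@(q-p))
E
```

```text
tip 20.16 bar [(119, np.float64(3.0)), (121, np.float64(3.68)), (122.7, np.float64(4.27)), (124, np.float64(4.71))]
[606.21837264 113.21178769 123.03289416] [-0.6593628  -4.51619531 17.94492633]
```

arm_command --pt "0 0 0.0015 0 0 0" --pt "0 0 0.0015 0 0 0" --pt "0 0 0 0 0 0"

```text
clock: 17.22
eef_pos: [604.9, 108.7, 137.7]
tcp_rot: [3.141, 0.0, -0.394]
contact_force: [0.5, 0.5, -0.6]
opening: 0.154
```

arm_command --pt "0 0 0.001 0 0 0" --pt "0 0 0.001 0 0 0" --pt "0 0 0 0 0 0"

```text
clock: 17.47
eef_pos: [605.1, 108.8, 135.9]
tcp_rot: [-3.142, -0.0, -0.394]
contact_force: [0.1, 0.2, -0.4]
opening: 0.155
```

arm_command --pt "0 0 0.001 0 0 0" --pt "0 0 0.001 0 0 0" --pt "0 0 0 0 0 0"

```text
clock: 17.72
eef_pos: [605.2, 108.7, 134.1]
tcp_rot: [-3.142, -0.0, -0.394]
contact_force: [-0.6, -1.4, 3.6]
opening: 0.154
```

arm_command --pt "0 0 0.001 0 0 0" --pt "0 0 0.001 0 0 0" --pt "0 0 0 0 0 0"

```text
clock: 17.97
eef_pos: [605.2, 108.8, 132.0]
tcp_rot: [-3.142, -0.0, -0.394]
contact_force: [-0.7, -0.8, 5.0]
opening: 0.155
```

arm_command --pt "0 0 0.001 0 0 0" --pt "0 0 0.001 0 0 0" --pt "0 0 0.001 0 0 0"

```text
clock: 18.22
eef_pos: [605.3, 109.0, 129.1]
tcp_rot: [-3.141, -0.0, -0.394]
contact_force: [-0.3, 0.9, 5.6]
opening: 0.155
```

arm_command --pt "0 0 0.001 0 0 0" --pt "0 0 0.001 0 0 0" --pt "0 0 0.001 0 0 0"

```text
clock: 18.47
eef_pos: [605.7, 109.1, 126.3]
tcp_rot: [-3.141, -0.001, -0.394]
contact_force: [0.2, -0.7, 6.4]
opening: 0.159
```

arm_command --pt "0 0 0.001 0 0 0" --pt "0 0 0.001 0 0 0" --pt "0 0 0.001 0 0 0"

```text
clock: 18.72
eef_pos: [605.8, 108.8, 123.4]
tcp_rot: [-3.141, -0.001, -0.394]
contact_force: [-0.4, -0.3, 6.3]
opening: 0.153
```

arm_command --pt "0 0 0.001 0 0 0" --pt "0 0 0.001 0 0 0"

```text
clock: 18.88
eef_pos: [605.6, 108.7, 121.3]
tcp_rot: [-3.141, -0.001, -0.394]
contact_force: [-0.0, -3.4, 5.9]
opening: 0.156
```

arm_command --pt "0 0 0.001 0 0 0" --pt "0 0 0.001 0 0 0"

```text
clock: 19.05
eef_pos: [605.3, 108.4, 119.1]
tcp_rot: [3.141, -0.001, -0.394]
contact_force: [-2.0, -3.6, 4.6]
opening: 0.155
```

arm_command --pt "0 0 0.001 0 0 0" --pt "0 0 0 0 0 0"

```text
clock: 19.22
eef_pos: [604.5, 107.8, 117.4]
tcp_rot: [3.14, 0.001, -0.394]
contact_force: [-2.6, -6.4, 1.5]
opening: 0.16
```

arm_command --pt "0 0 0.001 0 0 0" --pt "0 0 0 0 0 0"

```text
clock: 19.38
eef_pos: [604.4, 108.6, 116.1]
tcp_rot: [3.141, 0.001, -0.394]
contact_force: [-0.4, -0.0, -0.9]
opening: 0.155
```

```bash
python3 - <<'E'
from h import *
f=r.grab_frame("scene");crop(f["image"],295,140,45,55,10,"pics/s22.png")
E
python3 go.py
```

```text
t 19.4333 p [604.7 108.9 116.3] rot [ 3.1416e+00  9.0000e-04 -3.9430e-01] F [-0.3 -1.  -1.3] op 0.152
```

View pics/s22.png

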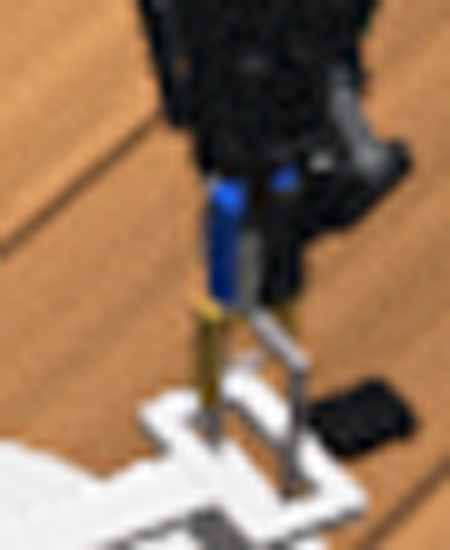

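Contact force fell back to baseline at rep z 116, so the gate has snapped. In the scene crop the bar runs near (270,330) and the gate shows below it at about (245,360). I'll settle it slightly lower and release.

arm_command --pt "0 0 0.001 0 0 0" --pt "0 0 0.001 0 0 0" --pt "0 0 0 0 0 0" --pt "0 0 0 0 0 0"

```text
clock: 19.77
eef_pos: [605.1, 108.9, 114.8]
tcp_rot: [-3.142, 0.0, -0.394]
contact_force: [-0.5, -0.1, -1.1]
opening: 0.158
```

```bash
python3 - <<'E'
from h import *
f=r.grab_frame("wrist");cv2.imwrite("pics/w12.png",f["image"])
E
python3 go.py
```

```text
t 19.8167 p [605.1 108.9 114.9] rot [-3.1415  0.     -0.3939] F [-0.3 -0.2 -2.5] op 0.153
```

View pics/w12.png

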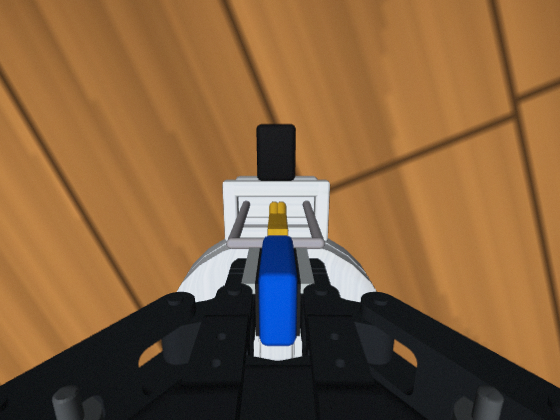

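arm_command --pt "0 0 0 0 0 0" --pt "0 0 0 0 0 0" --pt "0 0 0 0 0 0" --pt "0 0 0 0 0 0" --pt "0 0 0 0 0 0" --pt "0 0 0 0 0 0" --pt "0 0 -0.005 0 0 0" --pt "0 0 -0.01 0 0 0" --pt "0 0 -0.02 0 0 0" --pt "0 0 -0.03 0 0 0" --pt "0 0 -0.03 0 0 0" --pt "0 0 -0.03 0 0 0" --pt "0 0 -0.03 0 0 0" --pt "0 0 0 0 0 0" --pt "0 0 0 0 0 0" --pt "0 0 0 0 0 0" --fingers 0.045

```text
clock: 21.15
eef_pos: [604.8, 108.7, 270.1]
tcp_rot: [-3.142, -0.0, -0.394]
contact_force: [0.0, -0.2, -1.8]
opening: 0.528
```

```bash
python3 - <<'E'
from h import *
f=r.grab_frame("wrist");cv2.imwrite("pics/w13.png",f["image"])
f=r.grab_frame("side");crop(f["image"],250,110,70,100,6,"pics/s23.png");cv2.imwrite("pics/sidef.png",f["image"])
f=r.grab_frame("scene");crop(f["image"],285,130,60,75,8,"pics/s24.png");cv2.imwrite("pics/scenef.png",f["image"])
E
python3 go.py
```

```text
t 21.3 p [604.3 108.6 268.7] rot [ 3.1403e+00  1.9000e-03 -3.9400e-01] F [-0.1  0.6  0.1] op 0.524
```

View pics/w13.png

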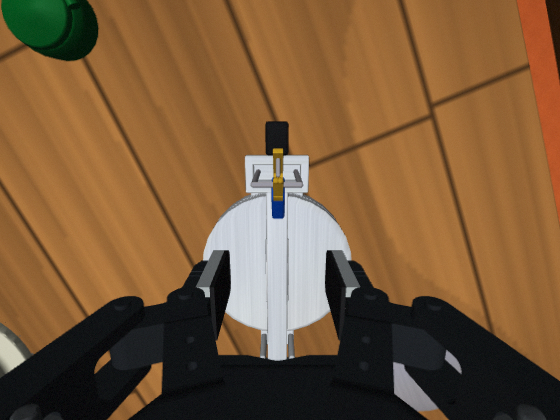

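View pics/s23.png

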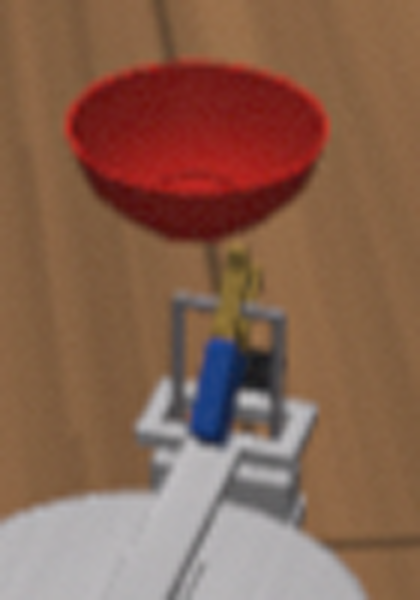

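View pics/s24.png

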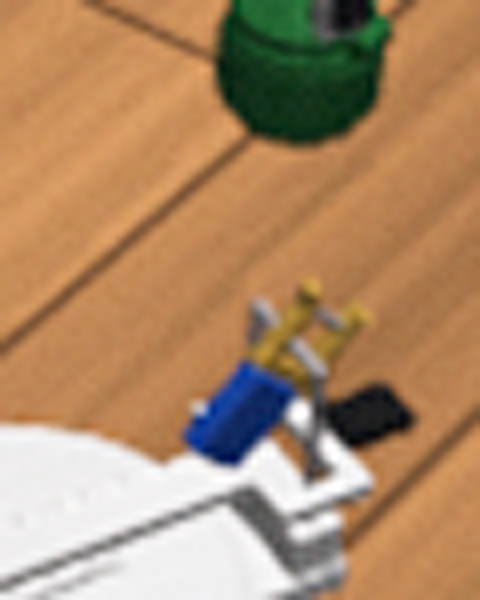

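View pics/scenef.png

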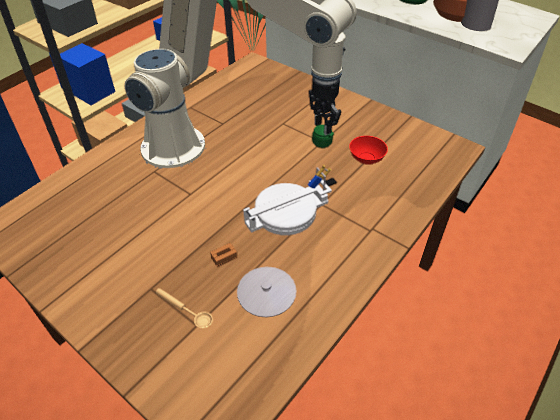

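The clip has flopped over on the eye, grip resting towards the lever. The bar is in the pocket and the gate is still across the mouth, at about (330,315) in the scene crop. I'll check that it is at rest before handing in.

arm_command --pt "0 0 0 0 0 0" --pt "0 0 0 0 0 0" --pt "0 0 0 0 0 0" --pt "0 0 0 0 0 0" --pt "0 0 0 0 0 0" --pt "0 0 0 0 0 0" --pt "0 0 0 0 0 0" --pt "0 0 0 0 0 0" --pt "0 0 0 0 0 0" --pt "0 0 0 0 0 0" --pt "0 0 0 0 0 0" --pt "0 0 0 0 0 0"

```text
clock: 22.3
eef_pos: [605.1, 108.8, 270.0]
tcp_rot: [3.142, 0.0, -0.394]
contact_force: [0.1, 0.6, -0.2]
opening: 0.529
```

```bash
python3 - <<'E'
from h import *
a=cv2.imread("pics/w13.png")
f=r.grab_frame("wrist");b=f["image"];d=cv2.absdiff(a,b)[120:230,230:320].max(2);print("diff",d.mean(),(d>60).sum())
crop(b,235,110,90,120,5,"pics/w14.png")
for n in("scene","side"):
    g=r.grab_frame(n)["image"];d=cv2.absdiff(g,cv2.imread(f"pics/{n}f.png")).max(2);print(n,(d>60).sum())
E
```

```text
diff 5.0311111111111115 8
scene 41
side 0
```

View pics/w14.png

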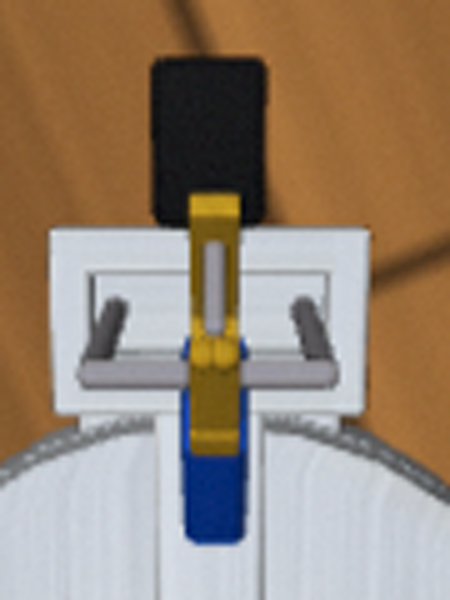

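The bar passes through the pocket, the gate spans the mouth, and nothing is moving.

```bash
python3 -c "
from rig import r
print(r.sign_off())"
```

```text
the job is handed in; nothing more can be done
None
```

The press is locked: the lever is fully down and the snap hook is clipped on the eye with its gate shut. I handed the job in at about 22.5 s of the 67 s allowed. The sign-off gives no verdict, so the result below rests on my own checks.

- **Lever:** I pushed it down with the shut fingertips until I felt the stop. In the scene and side views, the corners of its slotted plate then matched the fully-down position within a pixel or so.
- **Clipping:** I took the hook straight up out of the holder and pressed it onto the eye. The gate met the bar at about z = 122 mm. The tool force peaked near 7 N at my readings, well under the 15 N limit. It then dropped back to nothing when the gate snapped shut.
- **Final state:** After release the hook flopped over, with its grip lying toward the lever. The last pictures show the bar in the pocket, the shut gate across the mouth, the hook at rest, the robot clear, and the bowl, salt cellar, pot lid and spoon apparently where they were.

Two things did not agree:

- **Fingertip height:** The shut fingertips are about 27 mm above the reported tool point. I worked from contact and the pictures instead of the stated geometry.
- **Clip alignment:** My estimates of where the bar crosses the hook, just before the final approach, ranged from about 3.4 to 5.2 mm along its x axis. That is inside the 3 to 6 mm allowed. I did not do a pull test to confirm the catch.

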